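# Run down a leaning bearing-cap bolt with a ratchet wrench

### The arm

A 6-joint arm with a two-finger parallel gripper is mounted at the origin on the work surface. World frame = base frame: x ahead of the robot, y to its left, z up, the work surface at z = 0. Lengths are in mm, angles in rad, forces in N, time in s.
With the tool pointing down it reaches from about 275 to 1000 mm from the base axis. Payload 8.4 kg.
Tool frame: the origin (TCP) lies between the finger pads; the fingertips stand r.finger_overhang ahead of it and the grasp point (between the pads) is the TCP (r.finger_overhang is the distance from the TCP to the fingertips, in mm); z points along the fingers, y is the line along which they close (so a half turn about z gives the same grasp; the last joint's range is limited). The gripper opens to 85 mm and grips with 20 to 120 N. Pads are 22 mm wide; open, the fingers measure 114 mm over their backs; the gripper's body (76 mm by 85 mm) begins 54 mm behind the grasp point. The pads swing forward as they close: fully open they stand 13 mm farther back than shut.
Start: joints at [1.23, 0.353, 1.633, -0, 1.155, -0.002], TCP at [207.721, 589.474, 250.281] pointing down, gripper open.
Joint ranges: [-2.63, 2.63], [-0.92, 2.1], [0.06, 2.66], [-1.3, 4.44], [0, 2.69], [-3.02, 3.02]. Speed limits (rad/s): [2.22, 2.22, 2.79, 3.14, 3.14, 3.14].

### API

Orientations are given as [roll, pitch, yaw] about the fixed x, y, z axes, in that order (R = Rz(yaw) Ry(pitch) Rx(roll)).
In Python, from rig import r, cams, sign_off gives the robot as it stands.
- The arm moves only by the shell command python3 -m crank 'ROWS' [FORCE]. ROWS is JSON, a list of rows, each a list of 7 numbers: the shift along the tool's x, y, z in m, then the turn, a rotation vector about the tool's x, y, z in rad, then the closure, from 0 (fully open) to 1 (shut). In form: [[dx, dy, dz, ax, ay, az, gripper], ...]. A call has 1 to 5 rows; each row is the pose to reach, as a shift and turn from the pose commanded when the call began, along the tool's axes at that moment; what a row does not reach only later rows make up. A row lasts 1/10 s, in which the tool goes at most 50 mm and 8.59 degrees, less where a joint would pass 70% of its speed; a pose out of reach is approached as far as the arm can. A call with a gripper value outside its range is refused whole. The fingers move at their own pace and stop on an object; FORCE is the grip in N (left out, the last holds). Time passes only in rows, so rows that repeat a pose let the fingers close. It gives the time, the measured TCP pose, the force, the opening and the grip force at its end, in the units of the state.
- r.sense(): the state, without advancing time (a new reading comes with each control period).
- cams.grab_frame(name): name is "side" or "top"; returns a dict with "image" (400x640x3 uint8, red, green, blue), "fx", "fy", "cx", "cy" (pixels), "D" ([k1, k2, p1, p2, k3] as OpenCV has them; the pictures are not rectified), "position" and "orientation" of the camera in the world. Camera axes: x right, y down, z forward; pixel columns grow to the right and rows downward; lengths in mm; the calibration is good to about 2 mm. A picture is of the moment at which its call begins. There is no depth.
- sign_off(): hands the job in; it is judged then, once.
The state is a dict: "clock": time; "qpos": joint angles; "qvel": joint speeds; "joint_efforts": joint torques, N m; "eef_pos": TCP position; "tcp_rot": TCP orientation; "contact_force": force on the tool from outside, world axes, zero at the start; "wrist_torque": the same for the moment, N m; "opening": opening from 0.0 (shut) to 1.0 (fully open); "grasp_force": force on a finger pad.
Only numpy, scipy, OpenCV 4.12 (cv2) and the standard library are available. Lean on these libraries where they do the work, as an engineer would, in place of code of your own. Each camera call takes 0.05 s, during which the arm holds its last target. There are 200 camera calls.

### The job

Take the ratchet wrench from its wooden rest, fit its ring right down over the hex head of the leaning bearing-cap bolt, and, without taking it off, swing it back and forth between the two studs to screw the bolt clockwise until it comes up solid. Then lift the wrench off and lay it back flat across the two battens of the rest, with its ring to the same side as at the start. Turn the bolt only with the wrench and do not disturb the gauge stand, the bearing race or the tin.

Things in the scene. Friction and masses are not known exactly. Their poses are not given: they have to be found in the camera images.
- wrench_grip (a point): Centre of the handle of the loose steel ratchet wrench (0.25 to 0.4 kg), half-way up, 105 mm from the ring's centre. The wrench is straight and flat, 18 mm thick. The handle is 18 mm wide and 18 mm thick from 72 to 202 mm out from the ring's centre; its neck is 15 mm wide. Axes: x runs from the ring along the handle to its free end, z out of the top face, which must look away from the bolt.
- wrench_ring (a point): Centre of the wrench's ring on its underside; same axes. The head is round, 46 mm across and 18 mm thick; its bore, 30 mm across and open at both ends, goes over the bolt head at any angle. Two small sprung pawls in it give way as it is pushed on (a few newtons).
- wrench_end (a point): Free end of the wrench's handle, half-way up; same axes. The wrench drives clockwise, seen from its top face, and slips freely anticlockwise with a click every 30 degrees, so up to 30 degrees at the start of each driving stroke are lost.
- bolt_seat (a point): Fixed point on the bolt's axis where the centre of the ring's underside rests when the wrench is fully down. z is the bolt's axis, up out of the lug, leaning 30 degrees from vertical; -x points downhill (roughly towards the robot), y across. The grey lug carries the hex head (24 mm across flats) and stands on a differential carrier with a 260 mm round flange 30 mm high and a crown wheel.
- bolt_top (a point): End of the bolt head, on its axis, 22.5 mm above the seat point; same axes. The last 8 mm are tapered and guide the ring. On the downhill side, about 100 mm out from the axis, the space under the handle is free for fingers.
- stud_left (a point): Top centre of a fixed round stud, 12 mm thick, beside the bolt: 50 mm from the bolt's axis, 70 degrees round from downhill towards +y of the seat's axes, 30 mm higher along the bolt's axis than the seat point. It stops the swing of the handle.
- stud_right (a point): Top centre of the like stud on the other side (towards -y of the seat's axes, 70 degrees from downhill). Between the two studs the handle can swing about 50 degrees either side of downhill.
- bolt (a joint): How far the bolt is screwed in (rad); it grows as the bolt turns clockwise seen from above. It starts 0.6 to 1.2, needs about 0.5 N m to turn, stays where it is left, and comes up against a solid stop at 3.6.
- rest: Wooden rest fixed to the bench: two battens on a thin board. Origin under its centre on the bench; x runs along the wrench as it lies, towards the handle's end. The battens are 20 mm wide and 120 mm long (along y), centres at x = -55 and +55 mm, tops 30 mm above the bench; the board is 6 mm thick. At the start the wrench lies flat across them, its handle's centre (wrench_grip) near the middle.
- gauge: Bystander: dial gauge on a stand with a blue 60 x 50 x 55 mm magnetic base, 240 mm tall; origin under its base.
- race: Bystander: steel bearing race, a ring 72 mm across and 20 mm high, lying on the bench; origin under its centre.
- tin: Bystander: round grey tin, 66 mm across and 75 mm high; origin under its centre.
There are look-alikes about, which are no part of the job. Of the things that look like the rest, take the one that is farthest to the robot's right at the start.

How it is judged:
By the outcome, as a careful person would: the job done as asked, in the order asked, and still so for the second after the job is handed in, with the robot touching nothing.
It also fails if it takes over 67 s, if anything falls off the work surface, if the arm or the gripper's body presses on something with over 40 N, if the wrist force passes 120 N, or if a joint passes its speed limit or range.

## Working session

There is one attempt and no reset: what is moved stays moved. The work goes in short steps, Python scripts to look and compute and a shell command to move; the robot and the scene stay as the last step left them, time stands still between calls to the robot, and variables do not carry over. Pictures are saved under pics/ and viewed, at most 10 in all, crops included, and the job is handed in when it is done.

```bash
ls; mkdir -p pics; python3 - <<'E'
from rig import r,cams
import cv2,json
print(r.sense(), r.finger_overhang)
for n in("side","top"):
    f=cams.grab_frame(n)
    cv2.imwrite(f"pics/{n}0.png",f["image"][:,:,::-1])
    print({k:v for k,v in f.items() if k!="image"})
E
```

```text
pics
{'clock': 0.0, 'qpos': array([ 1.22957880e+00,  3.53632366e-01,  1.63416621e+00,  2.10442019e-05,
        1.15520609e+00, -2.39986112e-03]), 'qvel': array([ 0.00011741,  0.00015743,  0.00023446,  0.00069156, -0.00107874,
       -0.00053018]), 'joint_efforts': array([ 5.52278623e-03, -6.05254698e+01, -3.42068768e+01,  4.48422134e-04,
        9.42025246e-03, -5.60316482e-05]), 'eef_pos': array([207.56953348, 589.02729535, 249.5577997 ]), 'tcp_rot': array([-3.14018068e+00, -2.26294581e-05,  2.80276647e+00]), 'contact_force': array([ 0.14789386, -1.25153005, -0.35754592]), 'wrist_torque': array([-0.03917977, -0.02461439, -0.00514128]), 'grasp_force': 0.0, 'opening': 0.9991637160131945} 19.0
{'fx': 455.3757256521372, 'fy': 455.3757256521372, 'cx': 322.03450383409734, 'cy': 193.62611191594732, 'D': array([0.03722792, 0.        , 0.        , 0.        , 0.        ]), 'position': array([-125.57909578, -983.46249274,  992.62134655]), 'orientation': array([-2.19281679e+00, -1.14155667e-03, -5.54191131e-01])}
{'fx': 513.6305795088797, 'fy': 513.6305795088797, 'cx': 324.94584958225926, 'cy': 196.1767401953295, 'D': array([-0.11605209,  0.        ,  0.        ,  0.        ,  0.        ]), 'position': array([ 227.96449748,   73.25205702, 1771.76349697]), 'orientation': array([-2.95544005, -0.02103071, -1.54639969])}
```

View pics/top0.png

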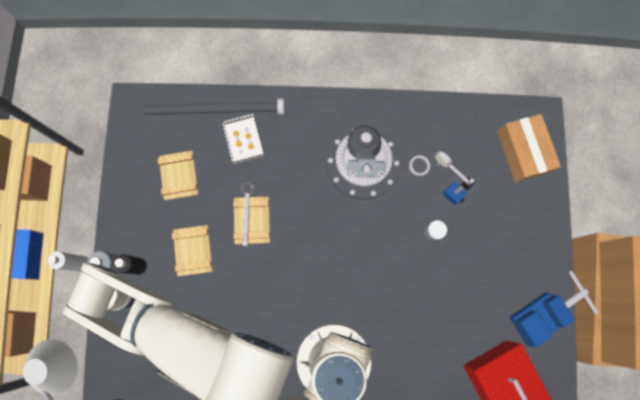

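View pics/side0.png

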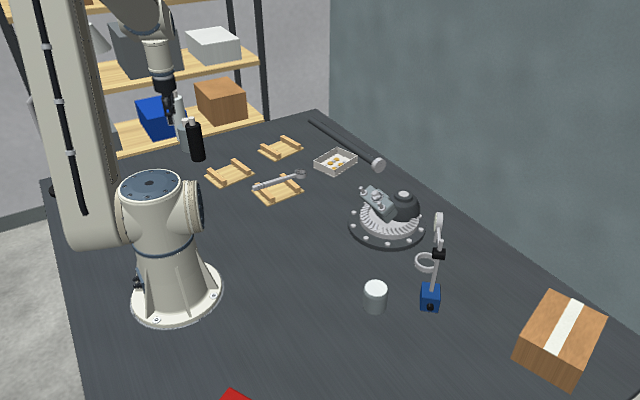

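Top: the wrench lies on the rest at about (250,220), ring up at (248,188), handle end at (245,245); it is the rightmost of the three rests. The carrier is at (365,160), with race (419,165), gauge (455,190) and tin (437,230) to its right. I'll zoom in on both views.

```bash
python3 - <<'E'
import cv2,numpy as np
t=cv2.imread("pics/top0.png");s=cv2.imread("pics/side0.png")
def c(im,x,y,w,h,k):
    return cv2.resize(im[y:y+h,x:x+w],None,fx=k,fy=k,interpolation=cv2.INTER_CUBIC)
# two panels each 400x~300 at k
a=c(t,328,118,80,80,5); b=c(t,222,175,60,80,5)
cv2.imwrite("pics/tz.png",np.hstack([a,b]))
a=c(s,345,175,88,75,5); b=c(s,245,160,70,75,5)
cv2.imwrite("pics/sz.png",np.hstack([a,b]))
E
```

```text
(no output)
```

View pics/tz.png

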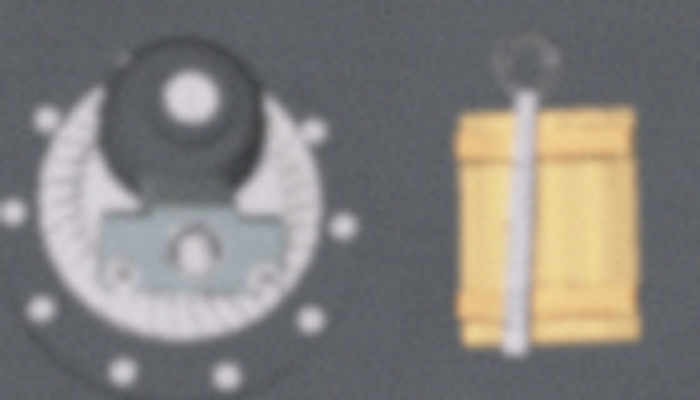

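View pics/sz.png

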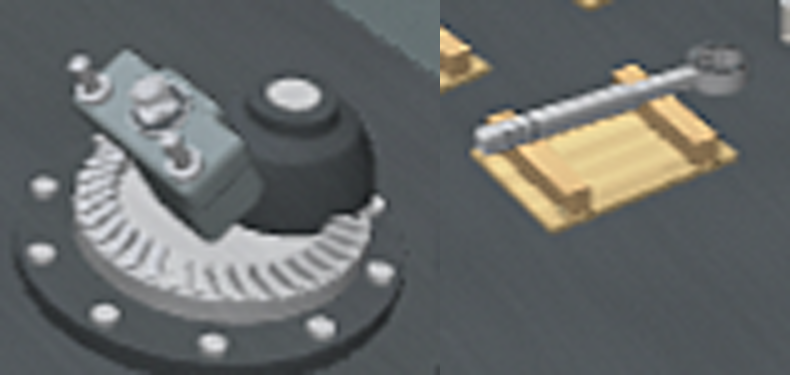

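The zooms show the bolt head top and both stud tops in both views, plus the ring and the handle end. I'll fit models to these points.

```bash
cat > h.py <<'E'
import numpy as np,cv2
from scipy.spatial.transform import Rotation as Ro
from scipy.optimize import least_squares
C=dict(side=dict(f=455.3757,c=(322.0345,193.6261),D=[.03722792,0,0,0,0],p=[-125.579,-983.4625,992.6213],o=[-2.19281679,-.00114156,-.55419113]),
 top=dict(f=513.6306,c=(324.9458,196.1767),D=[-.11605209,0,0,0,0],p=[227.9645,73.25206,1771.7635],o=[-2.95544005,-.02103071,-1.54639969]))
def proj(n,P):
    c=C[n];R=Ro.from_euler('xyz',c['o']).as_matrix().T
    K=np.array([[c['f'],0,c['c'][0]],[0,c['f'],c['c'][1]],[0,0,1.]])
    P=np.atleast_2d(np.array(P,float))
    return cv2.projectPoints(P,cv2.Rodrigues(R)[0],-R@np.array(c['p']),K,np.array(c['D']))[0].reshape(-1,2)
def Rbolt(yaw): # seat axes: z leans 30deg towards -x
    return Ro.from_euler('xyz',[0,-np.pi/6,yaw]).as_matrix()
a=np.radians(70)
BP=np.array([[0,0,22.5],[-50*np.cos(a),50*np.sin(a),30],[-50*np.cos(a),-50*np.sin(a),30]])
def bolt_pts(v): return v[:3]+BP@Rbolt(v[3]).T
def wr_pts(v,z=48): # ring centre, end on top face
    d=np.array([np.cos(v[2]),np.sin(v[2])]); p=np.array(v[:2])
    return np.array([[*p,z],[*(p+202*d),z]])
def crop(u,x0,y0,k=5,off=0): return ((np.array(u,float)-[off,0])+.5)/k-.5+[x0,y0]
E
python3 - <<'E'
from h import *
mt=crop([[194,252],[123,274],[267,277]],328,118); ms=crop([[151,90],[80,64],[177,140]],345,175)
f=lambda v:np.r_[(proj('top',bolt_pts(v))-mt).ravel(),(proj('side',bolt_pts(v))-ms).ravel()]
s=least_squares(f,[560,-50,120,0.]);print('bolt',s.x.round(3),f(s.x).round(2)); print(bolt_pts(s.x).round(1))
wt=crop([[527,62],[515,353]],222,175,off=400); ws=crop([[718,60],[480,131]],245,160,off=440)
g=lambda v:np.r_[(proj('top',wr_pts(v))-wt).ravel(),(proj('side',wr_pts(v))-ws).ravel()]
s=least_squares(g,[500,270,3.1]);print('wrench',s.x.round(3),g(s.x).round(2))
g3=lambda v:np.r_[(proj('top',wr_pts(v,v[3]))-wt).ravel(),(proj('side',wr_pts(v,v[3]))-ws).ravel()]
s=least_squares(g3,[500,270,3.1,48]);print('free z',s.x.round(3),g3(s.x).round(2))
E
```

```text
bolt [ 6.39592e+02 -8.38630e+01  1.45504e+02  2.50000e-02] [-0.15 -0.21 -0.46  1.06 -0.21  0.61  0.54 -0.25  0.86  0.15  0.18 -0.26]
[[ 628.3  -84.1  165. ]
 [ 608.6  -37.6  162.9]
 [ 611.  -131.6  162.9]]
wrench [579.107 310.979   3.145] [ 0.51 -0.34  0.07  0.38  0.17 -1.4  -0.46  0.22]
free z [580.038 312.519   3.144  43.908] [ 0.23 -0.37 -0.26  0.2   0.21 -0.76 -0.32  0.85]
```

Residuals are under about 1 px. I'll check with one model overlay before moving.

```bash
cat >> h.py <<'E'
def circ(r,z,n=40,c=(0,0)):
    t=np.linspace(0,2*np.pi,n);return np.c_[c[0]+r*np.cos(t),c[1]+r*np.sin(t),0*t+z]
def panel(im,n,curves,x0,y0,w,h,k):
    o=cv2.resize(im[y0:y0+h,x0:x0+w],None,fx=k,fy=k,interpolation=cv2.INTER_CUBIC)
    for P,col in curves:
        p=(proj(n,P)-[x0,y0]+.5)*k-.5
        cv2.polylines(o,[np.round(p*16).astype(np.int32)],False,col,1,cv2.LINE_AA,4)
    return o
def bolt_curves(v):
    T=lambda P:v[:3]+P@Rbolt(v[3]).T
    L=[(T(circ(13,14.5)),(0,0,255)),(T(circ(13,0)),(0,255,255))]
    for b in BP[1:]: L+=[(T(circ(6,30,c=b[:2])),(0,255,0))]
    return L+[(T(circ(8,22.5)),(255,0,255))]
def wr_curves(v):
    d=Ro.from_euler('z',v[2]).as_matrix();L=[]
    for z,col in((48,(0,0,255)),(30,(0,255,255))):
        T=lambda P:np.array([v[0],v[1],z])+P@d.T
        L+=[(T(circ(23,0)),col),(T(np.array([[72.,9,0],[202,9,0],[202,-9,0],[72,-9,0],[72,9,0]])),col)]
    return L
E
python3 - <<'E'
from h import *
t=cv2.imread("pics/top0.png");s=cv2.imread("pics/side0.png")
b=[639.6,-83.9,145.5,.025];w=[579.1,311,3.145]
A=np.hstack([panel(t,'top',bolt_curves(b),342,148,44,37,9),panel(s,'side',bolt_curves(b),353,180,44,37,9)])
B=np.hstack([panel(t,'top',wr_curves(w),224,180,44,70,4),panel(s,'side',wr_curves(w),245,162,70,44,6)[:,:420]]) if 0 else None
x=panel(t,'top',wr_curves(w),222,180,66,44,6);y=panel(s,'side',wr_curves(w),247,164,66,40,6)
y=cv2.copyMakeBorder(y,0,24,0,0,0);B=np.hstack([x,y])
cv2.imwrite("pics/ov.png",np.vstack([A,B]))
E
```

```text
(no output)
```

View pics/ov.png

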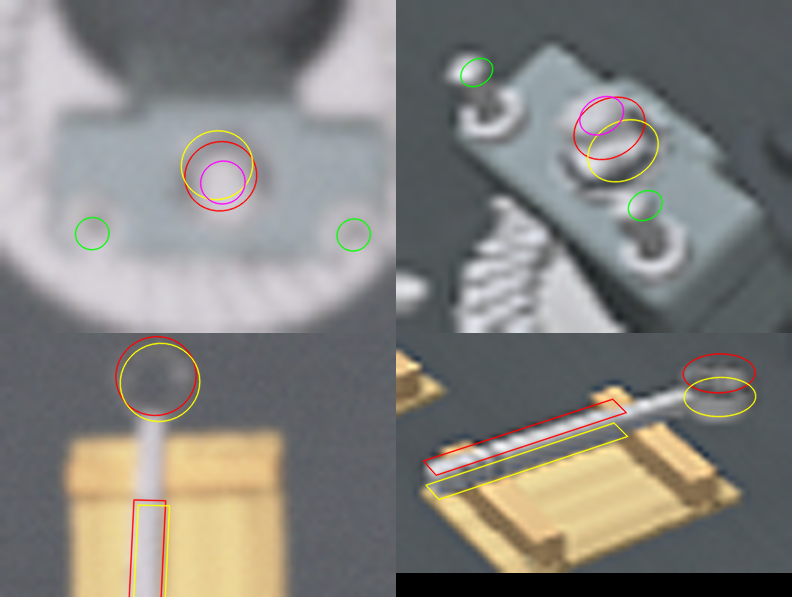

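The overlays fit within about 1 px in both views, or 2–3 mm. Next I'll plan the grasp with tool x pointing from the handle to the ring.

```bash
cat >> h.py <<'E'
from rig import r
from scipy.spatial.transform import Slerp
def now():
    s=r.sense();return np.array(s['eef_pos']),Ro.from_euler('xyz',s['tcp_rot']),s
def plan(p1,R1,n=1,p0=None,R0=None):
    if p0 is None: p0,R0,s=now()
    sl=Slerp([0,1],Ro.concatenate([R0,R1]))
    for i in range(n):
        a,b=i/n,(i+1)/n; A,B=sl(a),sl(b)
        print(i,A.inv().apply((p1-p0)*(b-a)/1000).round(4),(A.inv()*B).as_rotvec().round(4))
W=np.array([579.1,311,3.145]); Bv=np.array([639.6,-83.9,145.5,.025])
def down(yaw): return Ro.from_euler('xyz',[np.pi,0,yaw])
E
python3 - <<'E'
from h import *
plan(np.array([474.,310.8,150]),down(.0034),4)
E
python3 -m crank -h 2>&1 | head -20
```

```text
0 [-0.0859 -0.0435  0.025 ] [-1.000e-04  4.000e-04  6.999e-01]
1 [-0.0937  0.0221  0.0249] [-1.000e-04  4.000e-04  6.999e-01]
2 [-0.0575  0.0773  0.0249] [-1.000e-04  4.000e-04  6.999e-01]
3 [0.0058 0.0961 0.0249] [-1.000e-04  4.000e-04  6.999e-01]
invalid input: not JSON, or not a number
```

```bash

python3 -m crank '[[-0.017,-0.009,0.005,0,0,0.14,0],[-0.034,-0.018,0.01,0,0,0.28,0],[-0.051,-0.027,0.015,0,0,0.42,0],[-0.068,-0.035,0.02,0,0,0.56,0],[-0.086,-0.0435,0.025,0,0,0.7,0]]' 80
python3 -m crank '[[-0.019,0.0044,0.005,0,0,0.14,0],[-0.038,0.0088,0.01,0,0,0.28,0],[-0.057,0.0132,0.015,0,0,0.42,0],[-0.075,0.0176,0.02,0,0,0.56,0],[-0.0937,0.0221,0.025,0,0,0.7,0]]'
python3 -m crank '[[-0.0115,0.0155,0.005,0,0,0.14,0],[-0.023,0.031,0.01,0,0,0.28,0],[-0.0345,0.0465,0.015,0,0,0.42,0],[-0.046,0.062,0.02,0,0,0.56,0],[-0.0575,0.0773,0.025,0,0,0.7,0]]'
python3 -m crank '[[0.001,0.019,0.005,0,0,0.14,0],[0.002,0.038,0.01,0,0,0.28,0],[0.003,0.057,0.015,0,0,0.42,0],[0.0045,0.077,0.02,0,0,0.56,0],[0.0058,0.0961,0.025,0,0,0.7,0]]'
python3 -m crank '[[0,0,0,0,0,0,0]]'
python3 - <<'E'
from h import *
print(now()[2]['qpos'].round(3))
plan(np.array([474.,310.8,39]),down(.0034),1)
E
```

```text
clock: 0.6
eef_pos: [274.7, 519.1, 224.7]
tcp_rot: [-3.141, 0.0, 2.097]
contact_force: [0.3, 0.1, 0.0]
opening: 1.0
grasp_force: 0.0
clock: 1.1
eef_pos: [341.3, 449.6, 199.8]
tcp_rot: [-3.141, 0.0, 1.397]
contact_force: [-0.1, 0.3, 0.4]
opening: 0.997
grasp_force: 0.0
clock: 1.6
eef_pos: [407.9, 379.9, 174.8]
tcp_rot: [3.142, 0.001, 0.697]
contact_force: [0.2, 0.5, 0.1]
opening: 1.002
grasp_force: 0.0
clock: 2.1
eef_pos: [474.4, 310.4, 149.8]
tcp_rot: [3.141, 0.0, -0.003]
contact_force: [0.1, 0.1, 0.9]
opening: 1.001
grasp_force: 0.0
clock: 2.2
eef_pos: [474.8, 309.5, 149.4]
tcp_rot: [3.141, 0.001, -0.002]
contact_force: [0.1, -0.9, -0.4]
opening: 0.998
grasp_force: 0.0
[ 5.750e-01  3.810e-01  1.846e+00 -1.000e-03  9.150e-01  2.148e+00]
0 [-0.0007 -0.0014  0.1104] [ 0.0011  0.0009 -0.0053]
```

```bash

python3 -m crank '[[-0.0003,-0.001,0.03,0,0,-0.003,0],[-0.0005,-0.001,0.06,0,0,-0.005,0],[-0.0005,-0.001,0.09,0,0,-0.005,0],[-0.0005,-0.001,0.105,0,0,-0.005,0],[-0.0005,-0.001,0.11,0,0,-0.005,0]]'
python3 -m crank '[[0,0,0,0,0,0,1],[0,0,0,0,0,0,1],[0,0,0,0,0,0,1],[0,0,0,0,0,0,1],[0,0,0,0,0,0,1]]' 100
python3 -m crank '[[0,0,0,0,0,0,1],[0,0,0,0,0,0,1],[0,0,0,0,0,0,1]]'
python3 - <<'E'
from h import *
from rig import cams
for n in('side','top'): cv2.imwrite(f'pics/{n}1.png',cams.grab_frame(n)['image'][:,:,::-1])
E
```

```text
clock: 2.7
eef_pos: [472.4, 312.0, 38.8]
tcp_rot: [3.14, 0.002, 0.01]
contact_force: [-0.8, 0.4, 0.7]
opening: 1.003
grasp_force: 0.0
clock: 3.2
eef_pos: [474.1, 312.4, 41.4]
tcp_rot: [-3.141, -0.001, 0.007]
contact_force: [-1.6, -1.5, 6.6]
opening: 0.192
grasp_force: 97.4
clock: 3.5
eef_pos: [474.0, 312.5, 41.4]
tcp_rot: [-3.141, -0.001, 0.007]
contact_force: [-2.0, -1.2, 7.8]
opening: 0.192
grasp_force: 97.6
```

```bash
cat >> h.py <<'E'
OFF=np.array([105.,0,11.4]) # ring underside centre in the tool frame
def bolt_tool(up=0,ang=0,off=None,v=None):
    """TCP pose with ring 'up' mm above seat along axis; ang = clockwise-from-above handle angle from downhill"""
    v=Bv if v is None else v; off=OFF if off is None else off
    Rb=Rbolt(v[3]); R=Rb@np.diag([1.,-1,-1])@Ro.from_euler('z',ang).as_matrix()
    return v[:3]+Rb[:,2]*up-R@off, Ro.from_matrix(R)
E
python3 -m crank '[[0,0,-0.02,0,0,0,1],[0,0,-0.05,0,0,0,1],[0,0,-0.09,0,0,0,1],[0,0,-0.13,0,0,0,1],[0,0,-0.14,0,0,0,1]]'
python3 -m crank '[[0,0,0,0,0,0,1],[0,0,0,0,0,0,1]]'
python3 - <<'E'
from h import *
print(now()[2]['wrist_torque'])
p,R=bolt_tool(70); print(p,R.as_euler('xyz'))
plan(p,R,2)
E
```

```text
clock: 4.1
eef_pos: [475.3, 313.2, 184.5]
tcp_rot: [-3.138, -0.005, 0.008]
contact_force: [1.6, 0.8, -3.2]
opening: 0.188
grasp_force: 98.6
clock: 4.3
eef_pos: [472.7, 311.5, 178.8]
tcp_rot: [3.14, 0.002, 0.008]
contact_force: [0.1, 0.0, -3.9]
opening: 0.189
grasp_force: 98.6
[-0.0265475   0.05678295  0.02733317]
[508.00846567 -87.1904739  163.49446787] [ 3.14159265 -0.52359878  0.025     ]
0 [0.0161 0.1995 0.0078] [ 0.0028  0.2627 -0.0083]
1 [0.012  0.1996 0.011 ] [ 0.0028  0.2627 -0.0083]
```

```bash

python3 -m crank '[[0.002,0.03,0.001,0,0.05,-0.001,1],[0.006,0.075,0.003,0,0.1,-0.003,1],[0.01,0.12,0.005,0.001,0.16,-0.005,1],[0.013,0.16,0.006,0.002,0.21,-0.007,1],[0.016,0.1995,0.0078,0.003,0.263,-0.0083,1]]'
python3 -m crank '[[0.0024,0.04,0.002,0,0.053,-0.0017,1],[0.005,0.08,0.004,0.001,0.106,-0.003,1],[0.007,0.12,0.0065,0.0017,0.16,-0.005,1],[0.01,0.165,0.009,0.0022,0.21,-0.0066,1],[0.012,0.1996,0.011,0.0028,0.263,-0.0083,1]]'
python3 -m crank '[[0,0,0,0,0,0,1],[0,0,0,0,0,0,1],[0,0,0,0,0,0,1]]'
python3 - <<'E'
from h import *
from rig import cams
p,R,s=now();print(s['qpos'].round(3),s['contact_force'])
t,Rt=bolt_tool(70);plan(t,Rt)
F={n:np.ascontiguousarray(cams.grab_frame(n)['image'][:,:,::-1]) for n in('side','top')}
for n in F: cv2.imwrite(f'pics/{n}2.png',F[n])
# ring as predicted from the tool
M=R.as_matrix();T=lambda P:p+(OFF+P)@M.T
cu=[(T(circ(23,-18)),(0,0,255)),(T(circ(15,-18)),(0,0,255)),(T(circ(23,0)),(0,255,255))]
x=panel(F['top'],'top',cu+bolt_curves(Bv)[2:],335,130,50,60,8);y=panel(F['side'],'side',cu+bolt_curves(Bv)[2:],335,155,50,60,8)
cv2.imwrite('pics/ap.png',np.hstack([x,y]))
E
```

```text
clock: 4.8
eef_pos: [489.4, 110.9, 170.2]
tcp_rot: [-3.141, -0.261, 0.017]
contact_force: [0.5, -0.9, -3.5]
opening: 0.191
grasp_force: 98.6
clock: 5.3
eef_pos: [504.7, -56.1, 162.7]
tcp_rot: [-3.128, -0.48, 0.022]
contact_force: [-0.6, 0.8, -3.2]
opening: 0.189
grasp_force: 98.8
clock: 5.6
eef_pos: [506.0, -53.6, 164.0]
tcp_rot: [-3.127, -0.481, 0.024]
contact_force: [-0.6, -0.1, -4.0]
opening: 0.189
grasp_force: 98.8
[-0.176  0.131  2.277  0.386  0.284  1.021] [-0.60460697 -0.06134808 -4.00610176]
0 [0.0009 0.0336 0.0006] [-0.0136  0.0429 -0.0016]
```

View pics/ap.png

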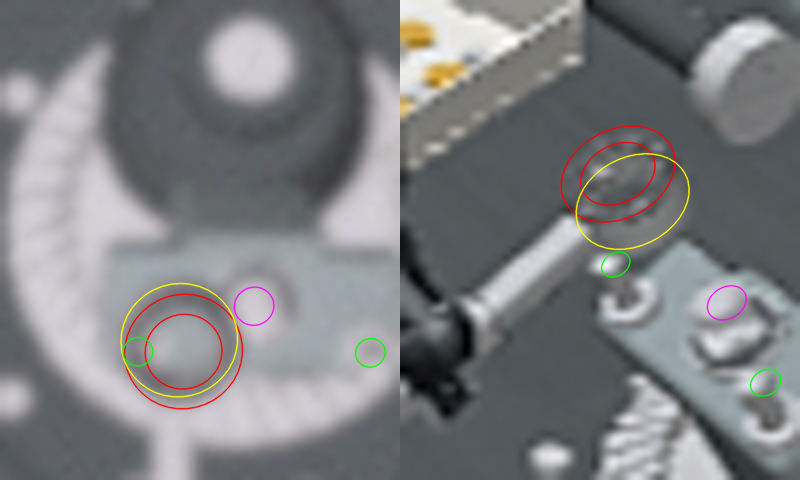

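The ring is still about 33 mm short in y because joint speeds near the wrist singularity limit the move. I'll finish the approach, then measure the ring's silhouette against its prediction.

```bash

python3 -m crank '[[0,0.01,0,-0.003,0.01,0,1],[0,0.02,0,-0.008,0.025,-0.001,1],[0.001,0.0336,0.0006,-0.0136,0.043,-0.0016,1],[0.001,0.0336,0.0006,-0.0136,0.043,-0.0016,1],[0.001,0.0336,0.0006,-0.0136,0.043,-0.0016,1]]'
python3 -m crank '[[0,0,0.015,0,0,0,1],[0,0,0.03,0,0,0,1],[0,0,0.03,0,0,0,1],[0,0,0.03,0,0,0,1]]'
cat >> h.py <<'E'
def sil(n,p,R,off,shape=(400,640),k=8):
    """soft silhouette of the wrench head+neck start"""
    M=R.as_matrix();m=np.zeros((shape[0],shape[1]),np.float32)
    T=lambda P:proj(n,p+(off+P)@M.T)
    x0,y0=np.floor(T(np.zeros((1,3)))[0]).astype(int)-20
    o=np.zeros((40*k,40*k),np.uint8)
    for P in (np.vstack([circ(23,0),circ(23,-18)]),np.array([[-60.,7.5,0],[0,7.5,0],[0,-7.5,0],[-60,-7.5,0],[-60,7.5,-18],[0,7.5,-18],[0,-7.5,-18],[-60,-7.5,-18]])):
        q=((T(P)-[x0,y0]+.5)*k-.5).astype(np.float32)
        cv2.fillConvexPoly(o,np.round(cv2.convexHull(q)).astype(np.int32),255)
    return (cv2.resize(o,(40,40),interpolation=cv2.INTER_AREA)/255.).astype(np.float32),(x0,y0)
E
python3 - <<'E'
from h import *
from rig import cams
p,R,s=now();print(p,s['tcp_rot'],s['qpos'].round(3),s['contact_force'])
t,Rt=bolt_tool(40);plan(t,Rt)
res={}
for n in('side','top'):
    f=[cams.grab_frame(n)['image'][:,:,::-1].astype(np.float32) for _ in range(4)]
    im=np.mean(f,0);cv2.imwrite(f'pics/{n}3.png',im)
    bg=cv2.imread(f'pics/{n}0.png').astype(np.float32)
    m,(x0,y0)=sil(n,p,R,OFF)
    d=np.abs(im-bg).max(2)[y0-6:y0+46,x0-6:x0+46]
    d=np.clip(d/35,0,1).astype(np.float32)
    sc=cv2.matchTemplate(d,m*2-1,cv2.TM_CCORR)
    i=np.unravel_index(sc.argmax(),sc.shape)
    y,x=i; q=lambda a,b,c:.5*(a-c)/(a-2*b+c)
    if 0<y<12 and 0<x<12: print(n,'ring shift px',x-6+q(sc[y,x-1],sc[y,x],sc[y,x+1]),y-6+q(sc[y-1,x],sc[y,x],sc[y+1,x]),sc.max()/m.sum())
    o=cv2.cvtColor((d*255).astype(np.uint8),cv2.COLOR_GRAY2BGR)
    o=cv2.resize(o,None,fx=7,fy=7,interpolation=cv2.INTER_NEAREST)
    M=R.as_matrix();T=lambda P:p+(OFF+P)@M.T
    cu=[(T(circ(23,-18)),(0,0,255)),(T(circ(15,-18)),(0,0,255)),(T(circ(23,0)),(0,255,255))]
    b=panel(im.astype(np.uint8),n,cu+bolt_curves(Bv)[2:],x0-6,y0-6,52,52,7)
    res[n]=(o,b)
cv2.imwrite('pics/ap2.png',cv2.resize(np.vstack([np.hstack(res['top']),np.hstack(res['side'])]),(600,600)))
E
```

```text
clock: 6.2
eef_pos: [508.8, -87.2, 164.5]
tcp_rot: [-3.142, -0.526, 0.025]
contact_force: [1.5, 0.4, -4.3]
opening: 0.189
grasp_force: 98.9
clock: 6.6
eef_pos: [523.8, -86.7, 138.6]
tcp_rot: [-3.142, -0.525, 0.026]
contact_force: [-0.3, -0.3, -4.1]
opening: 0.19
grasp_force: 98.7
[523.7572021  -86.68560456 138.55379125] [-3.14150513 -0.52532848  0.02587886] [-0.25   0.217  2.28   0.794  0.193  0.546] [-0.27520125 -0.2733784  -4.06590456]
0 [-0.0012  0.0001  0.0005] [-0.0005 -0.0017  0.0008]
side ring shift px -0.03540528938174248 1.1068103611469269 0.3741961
top ring shift px 0.1620573252439499 -0.5402680933475494 0.0062492853[ WARN:0@2.790] global loadsave.cpp:1063 imwrite_ Unsupported depth image for selected encoder is fallbacked to CV_8U.
```

View pics/ap2.png

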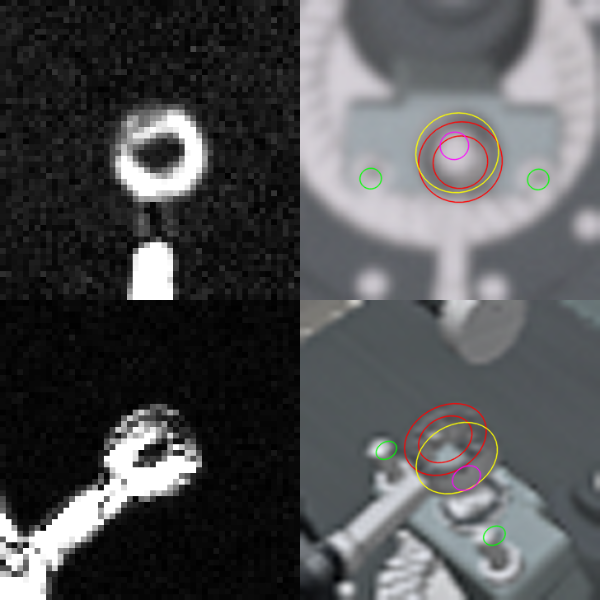

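Ring and prediction agree to about 0.5 px in both views. The bolt probably lies about 1 mm nearer than the fit says. I'll press on gently and read the forces.

```bash

python3 -m crank '[[-0.001,0,0.006,0,0,0,1],[-0.002,0,0.012,0,0,0,1],[-0.002,0,0.017,0,0,0,1],[-0.002,0,0.021,0,0,0,1]]'
python3 -m crank '[[0,0,0.003,0,0,0,1],[0,0,0.006,0,0,0,1],[0,0,0.008,0,0,0,1]]'
cat >> h.py <<'E'
def rep(v=None):
    v=Bv if v is None else v
    p,R,s=now();Rb=Rbolt(v[3]);ring=p+R.as_matrix()@OFF
    print('ring in seat',(Rb.T@(ring-v[:3])).round(1),'F tool',R.inv().apply(s['contact_force']).round(1),'T tool',R.inv().apply(s['wrist_torque']).round(2))
    print('rel rot',np.degrees((Ro.from_matrix(Rb@np.diag([1.,-1,-1])).inv()*R).as_rotvec()).round(1),'q',s['qpos'].round(2),'clk',s['clock'])
E
python3 -c 'from h import *;rep()'
```

```text
clock: 7.4
eef_pos: [531.7, -87.7, 119.1]
tcp_rot: [3.141, -0.526, 0.024]
contact_force: [-10.1, -2.4, 1.6]
opening: 0.19
grasp_force: 100.8
clock: 7.7
eef_pos: [535.5, -87.6, 112.1]
tcp_rot: [3.141, -0.525, 0.024]
contact_force: [-12.9, -2.4, 4.3]
opening: 0.189
grasp_force: 101.8
ring in seat [-1.9 -1.2 11.9] F tool [ -9.    2.1 -10.2] T tool [-0.45 -0.43  0.23]
rel rot [-0.1  0.1  0.1] q [-0.24  0.29  2.27  1.1   0.15  0.25] clk 7.7
```

```bash

python3 -m crank '[[-0.002,0.0003,0.002,0,0,0,1],[-0.002,0.0003,0.005,0,0,0,1],[-0.002,0.0003,0.008,0,0,0,1],[-0.002,0.0003,0.008,0,0,0,1]]'
python3 -c 'from h import *;rep()'
```

```text
clock: 8.1
eef_pos: [538.7, -88.0, 104.4]
tcp_rot: [3.14, -0.526, 0.024]
contact_force: [-3.7, -2.3, -2.9]
opening: 0.19
grasp_force: 100.5
ring in seat [-3.  -1.7  3.8] F tool [-4.7  2.2  0.7] T tool [-0.45 -0.75  0.33]
rel rot [-0.1  0.1  0.1] q [-0.24  0.31  2.27  1.22  0.14  0.12] clk 8.1
```

```bash

python3 -m crank '[[-0.0005,0.0005,0.002,0,0,0,1],[-0.001,0.0005,0.004,0,0,0,1],[-0.001,0.0005,0.006,0,0,0,1],[-0.001,0.0005,0.006,0,0,0,1]]'
python3 -c 'from h import *;rep()'
python3 -m crank '[[0,0,0.002,0,0,0,1],[0,0,0.003,0,0,0,1],[0,0,0.003,0,0,0,1]]'
python3 -c 'from h import *;rep()'
```

```text
clock: 8.5
eef_pos: [541.6, -88.3, 99.6]
tcp_rot: [3.14, -0.528, 0.025]
contact_force: [-6.5, -0.3, 5.0]
opening: 0.19
grasp_force: 101.8
ring in seat [-2.9 -1.9 -1.7] F tool [-3.1  0.2 -7.6] T tool [-0.17  0.16  0.11]
rel rot [-0.1  0.2  0. ] q [-0.24  0.33  2.27  1.32  0.14  0.02] clk 8.5
clock: 8.8
eef_pos: [543.1, -88.4, 97.1]
tcp_rot: [3.14, -0.528, 0.025]
contact_force: [-5.7, -2.0, 4.1]
opening: 0.193
grasp_force: 102.0
ring in seat [-2.8 -2.1 -4.6] F tool [-2.9  1.9 -6.4] T tool [-0.27  0.1   0.18]
rel rot [-0.1  0.2  0. ] q [-0.24  0.33  2.27  1.36  0.13 -0.02] clk 8.8
```

```bash

python3 -m crank '[[0,0,0.0015,0,0,0,1],[0,0,0.003,0,0,0,1],[0,0,0.003,0,0,0,1]]'
python3 -c 'from h import *;rep()'
python3 - <<'E'
from h import *
from rig import cams
p,R,s=now();res=[]
v=Bv.copy();v[:3]+=Rbolt(v[3])@[-2.8,-2.1,-3]
for n,x0,y0 in(('top',335,130),('side',335,165)):
    im=np.mean([cams.grab_frame(n)['image'][:,:,::-1].astype(np.float32) for _ in range(3)],0).astype(np.uint8)
    M=R.as_matrix();T=lambda P:p+(OFF+P)@M.T
    cu=[(T(circ(23,-18)),(0,0,255)),(T(circ(23,0)),(0,255,255))]
    res+=[panel(im,n,cu+bolt_curves(v)[2:],x0,y0,50,55,8)]
cv2.imwrite('pics/seat.png',np.hstack(res))
E
```

```text
clock: 9.1
eef_pos: [544.7, -88.2, 94.5]
tcp_rot: [3.14, -0.528, 0.025]
contact_force: [-6.5, -1.2, 4.5]
opening: 0.188
grasp_force: 102.2
ring in seat [-2.7 -1.9 -7.6] F tool [-3.4  1.1 -7.2] T tool [-0.2   0.21  0.12]
rel rot [-0.1  0.2  0. ] q [-0.24  0.34  2.26  1.4   0.13 -0.06] clk 9.1
```

View pics/seat.png

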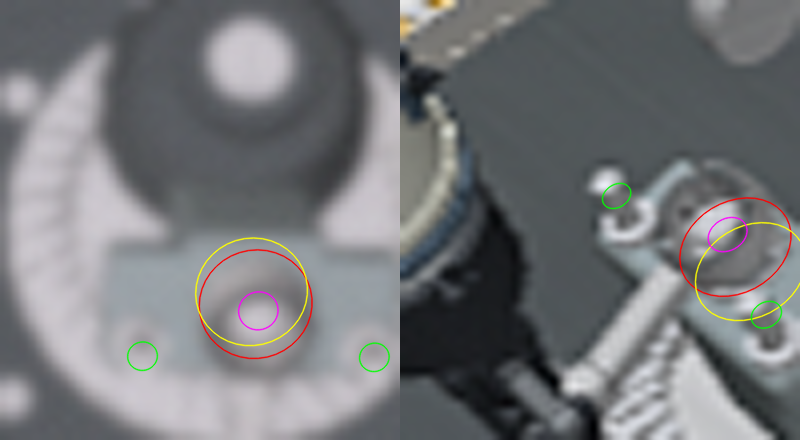

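The side view shows the ring about 4 px higher than the tool-based prediction. The ring has stopped on the head and the handle has pitched in the pads. I'll fit the ring's true height and tilt numerically.

```bash
cat >> h.py <<'E'
def fit_ring(imgs,bgs,p,R,v,hs=np.arange(-4,16,1.)):
    """ring pose on bolt axis: search height h & in-image common offset; handle passes through TCP"""
    Rb=Rbolt(v[3]);out=[]
    hand=p+R.as_matrix()@[0,0,2.4]
    for dx in (-2,0,2):
      for h in hs:
        ring=v[:3]+Rb@[dx,0,h]
        # wrench x from ring-mid to hand
        z0=Rb[:,2]; x=hand-(ring+9*z0);x/=np.linalg.norm(x); y=np.cross(z0,x);y/=np.linalg.norm(y); z=np.cross(x,y)
        Rt=Ro.from_matrix(np.c_[-x,y*1.0,-z]) # tool-like axes
        M=Rt.as_matrix()
        if np.linalg.det(M)<0: M[:,1]*=-1
        sc=[]
        for n in imgs:
            m,(x0,y0)=sil(n,ring,Ro.from_matrix(M),np.zeros(3))
            d=np.clip(np.abs(imgs[n]-bgs[n]).max(2)[y0:y0+40,x0:x0+40]/35,0,1)
            w=cv2.GaussianBlur(m,(0,0),.5)
            sc.append(np.mean((d-w)**2)*100)
        out.append((round(sc[0],2),round(sc[1],2),dx,h))
    return out
def grab(n,k=4):
    from rig import cams
    return np.mean([cams.grab_frame(n)['image'][:,:,::-1].astype(np.float32) for _ in range(k)],0)
E
python3 - <<'E'
from h import *
p,R,s=now()
im={n:grab(n) for n in('top','side')};bg={n:cv2.imread(f'pics/{n}0.png').astype(np.float32) for n in im}
for n in im: np.save(f'pics/{n}_s.npy',im[n])
o=fit_ring(im,bg,p,R,np.r_[Bv[:3]+Rbolt(Bv[3])@[-1.5,-1.5,0],Bv[3]])
for q in sorted(o,key=lambda q:q[1])[:6]:print('side',q)
for q in sorted(o,key=lambda q:q[0]+q[1])[:6]:print('sum',q)
E
```

```text
side (np.float32(9.13), np.float32(5.69), -2, np.float64(15.0))
side (np.float32(9.38), np.float32(5.85), 0, np.float64(15.0))
side (np.float32(9.24), np.float32(5.95), -2, np.float64(14.0))
side (np.float32(9.79), np.float32(6.02), 2, np.float64(15.0))
side (np.float32(9.46), np.float32(6.12), 0, np.float64(14.0))
side (np.float32(9.89), np.float32(6.29), 2, np.float64(14.0))
sum (np.float32(9.13), np.float32(5.69), -2, np.float64(15.0))
sum (np.float32(9.24), np.float32(5.95), -2, np.float64(14.0))
sum (np.float32(9.38), np.float32(5.85), 0, np.float64(15.0))
sum (np.float32(9.46), np.float32(6.12), 0, np.float64(14.0))
sum (np.float32(9.79), np.float32(6.02), 2, np.float64(15.0))
sum (np.float32(9.3), np.float32(6.59), -2, np.float64(13.0))
```

```bash
python3 - <<'E'
from h import *
p,R,s=now();im=np.load('pics/side_s.npy').astype(np.uint8);tp=np.load('pics/top_s.npy').astype(np.uint8)
v=np.r_[Bv[:3]+Rbolt(Bv[3])@[-2.5,-1.5,0],Bv[3]];Rb=Rbolt(v[3]);hand=p+R.as_matrix()@[0,0,2.4]
P=[panel(im,'side',[],360,172,38,42,7)]
for h in(0,4,8,12):
    ring=v[:3]+Rb[:,2]*h;x=hand-ring-9*Rb[:,2];x/=np.linalg.norm(x);y=np.cross(Rb[:,2],x);y/=np.linalg.norm(y);M=np.c_[x,y,np.cross(x,y)]
    print(h,'pitch deg',np.degrees(np.arcsin(x@Rb[:,2])).round(1),np.linalg.norm(hand-ring-9*Rb[:,2]).round(1))
    T=lambda Q:ring+Q@M.T
    P.append(panel(im,'side',[(T(circ(23,18)),(0,0,255)),(T(circ(15,18)),(0,0,255)),(T(circ(23,0)),(0,255,255))]+bolt_curves(v)[4:],360,172,38,42,7))
P.append(panel(tp,'top',[],342,148,38,42,7))
cv2.imwrite('pics/seat2.png',np.vstack([np.hstack(P[:3]),np.hstack(P[3:])]))
E
```

```text
0 pitch deg -4.3 105.5
4 pitch deg -6.5 105.9
8 pitch deg -8.6 106.4
12 pitch deg -10.7 107.1
```

View pics/seat2.png

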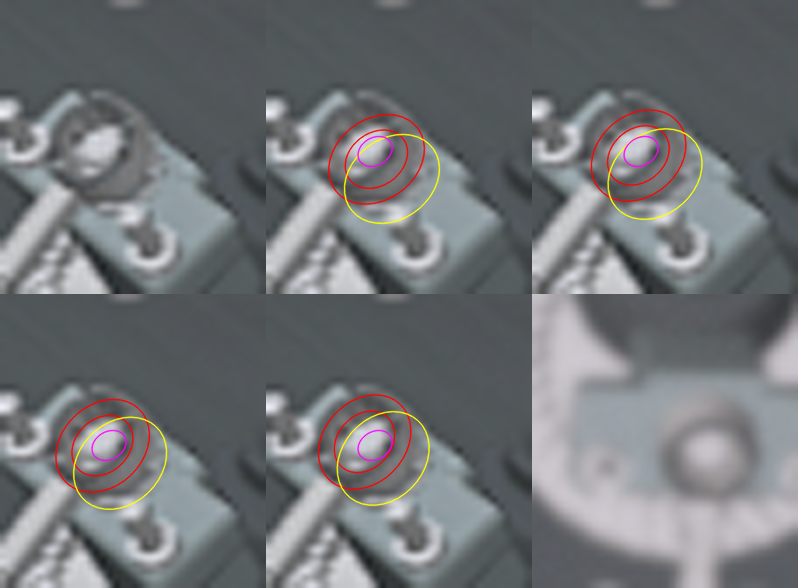

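The raw view shows the bright head end in the bore at panel (100,140), inside a ring that spans x 50–155, y 92–205. Contact gave the bolt axis laterally, so I'll use the image to find heights along it.

```bash
python3 - <<'E'
from h import *
Rb=Rbolt(Bv[3])
clk=crop([151,90],345,175); clk2=(np.array([100,140])+.5)/7-.5+[360,172]
st=crop([[80,64],[177,140]],345,175)
print('head clicks',clk,clk2)
for dx,dy in((-2.8,-1.9),(-1.5,-1),(0,0)):
    q=[proj('side',Bv[:3]+Rb@(BP+[dx,dy,z]).T[:,i:i+1].ravel())[0] for i in range(1) for z in (0,)]
    f=lambda v:np.r_[proj('side',Bv[:3]+(BP[:1]+[dx,dy,v[0]])@Rb.T)[0]-(clk+clk2)/2, (proj('side',Bv[:3]+(BP[1:]+[dx,dy,v[0]])@Rb.T)-st).ravel()]
    s=least_squares(f,[0]);print(dx,dy,'seat z shift',s.x,f(s.x).round(2))
# ring blob bbox in side image
bb=(np.array([[50,92],[155,205]])+.5)/7-.5+[360,172];print('ring bbox',bb)
for pitch in(0,4,8):
  # ring centre height on axis giving that bbox
  def g(v,dx=-2.8,dy=-1.9):
    M=Rb@Ro.from_euler('y',np.radians(pitch)).as_matrix() # +: downhill side lower?
    P=np.vstack([circ(23,18),circ(23,0)])
    uv=proj('side',Bv[:3]+Rb@[dx,dy,v[0]]+P@M.T);return (np.r_[uv.min(0),uv.max(0)]-bb.ravel())
  s=least_squares(g,[0]);print('pitch',pitch,(Rb@Ro.from_euler('y',np.radians(pitch)).as_matrix()@[-1,0,0]@Rb[:,2]).round(2),'ring z',s.x,g(s.x).round(2))
E
```

```text
head clicks [374.8 192.6] [373.85714286 191.57142857]
-2.8 -1.9 seat z shift [5.11644707] [ 0.21  0.28  0.03  0.15 -0.61 -0.21]
-1.5 -1 seat z shift [3.66359186] [ 0.49  0.11  0.32 -0.01 -0.34 -0.39]
0 0 seat z shift [2.02863261] [ 0.8  -0.08  0.65 -0.2  -0.02 -0.61]
ring bbox [[366.71428571 184.71428571]
 [381.71428571 200.85714286]]
pitch 0 0.0 ring z [17.78611837] [-0.04  0.08  0.88 -0.58]
pitch 4 0.07 ring z [17.61902244] [ 0.15  0.08  1.01 -0.78]
pitch 8 0.14 ring z [17.53950714] [ 0.35  0.1   1.12 -1.  ]
```

```bash
python3 - <<'E'
from h import *
p,R,s=now();Rb=Rbolt(Bv[3]);hand=p+R.as_matrix()@[0,0,2.4]
im=np.load('pics/side_s.npy')
for h in(5,9,13,17,21):
    ring=Bv[:3]+Rb@[-2.,-1.5,h];x=hand-ring-9*Rb[:,2];L=np.linalg.norm(x);x/=L;y=np.cross(Rb[:,2],x);y/=np.linalg.norm(y);M=np.c_[x,y,np.cross(x,y)]
    q=proj('side',ring+np.array([[30.,0,18],[80,0,18]])@M.T);d=q[1]-q[0]
    print(h,'L',L.round(1),'pitch',np.degrees(np.arcsin(x@Rb[:,2])).round(1),q.round(1).tolist(),'slope',np.degrees(np.arctan2(d[1],-d[0])).round(1))
# measured bright handle: per-row centroid of brightness
g=im.mean(2)
for y in range(198,216,2):
    row=g[y,350:375];print(y,' '.join(f'{int(v)}' for v in row))
E
```

```text
5 L 106.5 pitch -7.0 [[368.3, 200.6], [357.6, 212.5]] slope 48.2
9 L 107.1 pitch -9.1 [[367.8, 200.2], [357.4, 212.4]] slope 49.5
13 L 107.8 pitch -11.2 [[367.4, 199.8], [357.3, 212.3]] slope 50.8
17 L 108.6 pitch -13.3 [[367.0, 199.4], [357.2, 212.1]] slope 52.1
21 L 109.6 pitch -15.3 [[366.6, 199.0], [357.0, 211.9]] slope 53.3
198 35 71 87 84 83 83 84 83 82 84 83 69 67 106 138 152 165 186 161 86 75 82 86 87 106
200 48 78 87 85 84 84 83 83 83 83 83 83 83 67 59 145 200 199 199 173 126 100 81 83 88
202 65 88 84 83 85 84 85 84 83 83 83 80 73 116 176 198 202 188 145 112 114 144 163 151 130
204 55 78 88 84 83 83 85 84 85 85 81 81 151 200 198 195 167 121 113 98 96 135 153 160 157
206 30 35 70 90 86 85 84 84 83 77 117 176 197 201 186 142 108 122 188 186 89 73 86 123 144
208 31 25 46 79 89 86 83 79 80 150 200 197 194 166 121 107 167 205 159 109 137 158 92 43 75
210 55 20 20 64 108 99 96 145 150 169 209 186 141 105 117 149 190 180 136 182 206 208 191 124 39
212 123 108 65 14 16 142 206 200 201 197 151 98 104 165 198 170 166 139 154 203 204 201 204 208 167
214 102 123 120 105 59 90 124 101 120 135 115 108 122 176 213 193 147 111 154 202 197 197 200 203 206
```

The handle edge slope in the side image (53°) shows the wrench pitched about 14° in the pads. The ring has stopped about 13 mm above the seat, at the pawls. I'll rotate the tool about the ring to square the wrench up, grip harder, then push along the bolt axis.

```bash
cat >> h.py <<'E'
def offp(deg):
    t=np.radians(deg);return np.array([0,0,2.4])+105*np.array([np.cos(t),0,-np.sin(t)])+9*np.array([np.sin(t),0,np.cos(t)])
def axis_in_tool(deg): t=np.radians(deg);return np.array([np.sin(t),0,np.cos(t)]) # down the bolt
def pivot(rv,c):
    Q=Ro.from_rotvec(rv);return np.r_[(c-Q.apply(c))/1000,rv].round(4)
E
python3 - <<'E'
from h import *
for a in (4.7,9.4,14): print(pivot([0,-np.radians(a),0],offp(14)).tolist())
E
```

```text
[-0.0008, 0.0, -0.0086, 0.0, -0.082, 0.0]
[-0.0009, 0.0, -0.0172, 0.0, -0.1641, 0.0]
[-0.0004, 0.0, -0.0256, 0.0, -0.2443, 0.0]
```

```bash

python3 -m crank '[[0,0,0,0,0,0,1],[-0.0008,0,-0.0086,0,-0.082,0,1],[-0.0009,0,-0.0172,0,-0.164,0,1],[-0.0004,0,-0.0256,0,-0.244,0,1],[-0.0004,0,-0.0256,0,-0.244,0,1]]' 120
python3 - <<'E'
from h import *
rep();p,R,s=now();Rb=Rbolt(Bv[3]);hand=p+R.as_matrix()@[0,0,2.4]
print('hand in seat',(Rb.T@(hand-Bv[:3])).round(1))
g=grab('side',2).mean(2)
from rig import cams
# left edge of neck
def edges(g,rows):
    out=[]
    for y in rows:
        row=g[y,345:375]; i=[k for k in range(29) if row[k]<120<=row[k+1] and row[k+1:k+4].max()>180]
        out.append((y,[round(345+k+(120-row[k])/(row[k+1]-row[k]),2) for k in i[:2]]))
    return out
print(edges(g,range(186,212,2)))
for dz in(13,18,23):
    ring=Bv[:3]+Rb@[-3.,-1.5,dz];x=hand-ring-9*Rb[:,2];x/=np.linalg.norm(x)
    y=np.cross(Rb[:,2],x);y/=np.linalg.norm(y);M=np.c_[x,y,np.cross(x,y)]
    for sy in(-7.5,7.5):
        q=proj('side',ring+np.array([[30.,sy,18],[70,sy,18]])@M.T);d=q[1]-q[0];print(dz,sy,q.round(1).tolist(),np.degrees(np.arctan2(d[1],-d[0])).round(1))
E
```

```text
clock: 10.3
eef_pos: [537.8, -74.7, 107.4]
tcp_rot: [-3.085, -0.399, 0.02]
contact_force: [-14.8, -39.1, -10.9]
opening: 0.188
grasp_force: 153.6
ring in seat [-4.2 12.  -6.5] F tool [-18.6  39.    1.8] T tool [-5.54 -2.41  4.09]
rel rot [ 3.1 -7.1  0.4] q [-0.23  0.31  2.19  0.52  0.31  0.84] clk 10.3
hand in seat [-107.3   11.9   15.4]
[(186, []), (188, [np.float32(358.05)]), (190, [np.float32(363.25)]), (192, [np.float32(364.12), np.float32(370.41)]), (194, [np.float32(359.38)]), (196, []), (198, [np.float32(363.3)]), (200, [np.float32(361.43)]), (202, [np.float32(359.36)]), (204, [np.float32(357.29), np.float32(365.12)]), (206, [np.float32(355.2)]), (208, [np.float32(352.63)]), (210, [np.float32(359.82)])]
13 -7.5 [[365.2, 196.8], [355.4, 205.1]] 40.2
13 7.5 [[367.6, 199.6], [357.8, 207.9]] 40.2
18 -7.5 [[364.6, 196.4], [355.0, 204.9]] 41.9
18 7.5 [[367.1, 199.1], [357.5, 207.8]] 41.9
23 -7.5 [[364.0, 195.9], [354.7, 204.7]] 43.6
23 7.5 [[366.5, 198.7], [357.2, 207.6]] 43.6
```

```bash
cat >> h.py <<'E'
def pose_p(ring,deg,swing=0,v=None):
    """TCP pose: ring underside at 'ring' (seat coords), wrench square to bolt, in-hand pitch deg, swing rad clockwise from above"""
    v=Bv if v is None else v;Rb=Rbolt(v[3])
    R=Rb@np.diag([1.,-1,-1])@Ro.from_euler('z',swing).as_matrix()@Ro.from_euler('y',-np.radians(deg)).as_matrix()
    return v[:3]+Rb@np.array(ring,float)-R@offp(deg),Ro.from_matrix(R)
E
python3 - <<'E'
from h import *
plan(*pose_p([-3.3,-1.7,18],14),2)
E
```

```text
0 [-0.0011  0.0066 -0.0059] [-0.028  -0.0592  0.0006]
1 [-0.0015  0.0067 -0.0056] [-0.028  -0.0592  0.0006]
```

```bash

python3 -m crank '[[-0.0005,0.003,-0.003,-0.014,-0.03,0,1],[-0.001,0.0066,-0.006,-0.028,-0.059,0,1],[-0.002,0.01,-0.009,-0.042,-0.09,0,1],[-0.0026,0.0133,-0.0115,-0.056,-0.118,0.001,1],[-0.0026,0.0133,-0.0115,-0.056,-0.118,0.001,1]]'
python3 - <<'E'
from h import *
rep();plan(*pose_p([-3.3,-1.7,18],14))
E
```

```text
clock: 10.9
eef_pos: [531.2, -85.5, 116.7]
tcp_rot: [-3.141, -0.277, 0.034]
contact_force: [-11.0, -14.6, -7.2]
opening: 0.188
grasp_force: 120.0
ring in seat [-9.3  2.1 -7.5] F tool [-13.   14.2   3.7] T tool [-1.91 -2.17  1.6 ]
rel rot [  0.3 -14.1  -0.5] q [-0.2   0.3   2.12  0.15  0.46  1.21] clk 10.9
0 [ 0.0005  0.0029 -0.0003] [-0.0035  0.0022  0.0089]
```

```bash

python3 -m crank '[[-0.002,0.002,0,0,0,0.004,1],[-0.004,0.005,0,0,0,0.009,1],[-0.004,0.005,0,0,0,0.009,1]]'
python3 -c 'from h import *;rep()'
```

```text
clock: 11.2
eef_pos: [531.2, -90.0, 117.3]
tcp_rot: [-3.139, -0.285, 0.028]
contact_force: [-3.1, -1.7, -3.7]
opening: 0.183
grasp_force: 118.4
ring in seat [-8.7 -3.  -6. ] F tool [-4.1  1.6  2.7] T tool [-0.22 -0.65  0.16]
rel rot [  0.2 -13.7  -0.1] q [-0.21  0.3   2.12  0.16  0.45  1.2 ] clk 11.2
```

```bash

python3 -m crank '[[-0.001,0.0005,0.001,0,0,0,1],[-0.0008,0.0005,0.002,0,0,0,1],[-0.0005,0.0005,0.003,0,0,0,1]]'
python3 -c 'from h import *;rep()'
python3 -m crank '[[0.0002,0,0.001,0,0,0,1],[0.0005,0,0.002,0,0,0,1],[0.0007,0,0.003,0,0,0,1]]'
python3 -c 'from h import *;rep()'
```

```text
clock: 11.5
eef_pos: [532.4, -90.0, 114.7]
tcp_rot: [-3.139, -0.287, 0.029]
contact_force: [-2.5, -1.4, 0.6]
opening: 0.183
grasp_force: 118.9
ring in seat [-8.9 -3.  -8.7] F tool [-2.3  1.3 -1.3] T tool [-0.06 -0.1   0.01]
rel rot [  0.2 -13.6  -0.2] q [-0.21  0.3   2.12  0.16  0.44  1.19] clk 11.5
clock: 11.8
eef_pos: [533.5, -89.9, 111.4]
tcp_rot: [-3.139, -0.286, 0.029]
contact_force: [-1.3, 0.3, -2.5]
opening: 0.187
grasp_force: 118.4
ring in seat [ -9.6  -3.  -12.2] F tool [-2.  -0.4  2. ] T tool [-0.01 -0.21 -0.04]
rel rot [  0.2 -13.6  -0.2] q [-0.21  0.31  2.12  0.17  0.44  1.19] clk 11.8
```

The ring is now sliding on with almost no force. I'll keep going until it bottoms out.

```bash
cat >> h.py <<'E'
def rep2(deg=14):
    p,R,s=now();Rb=Rbolt(Bv[3]);ring=p+R.as_matrix()@offp(deg);a=axis_in_tool(deg)
    F=R.inv().apply(s['contact_force']-np.array([0,0,-4.]))
    print('RING',(Rb.T@(ring-Bv[:3])).round(1),'F seat',(Rb.T@(s['contact_force']+[0,0,4.])).round(1),'swing',np.degrees(np.arctan2(*(Rb.T@(R.as_matrix()@np.array([1,0,0])))[[1,0]])).round(1),'Ttool',R.inv().apply(s['wrist_torque']).round(2))
E
python3 -m crank '[[0.0002,0,0.001,0,0,0,1],[0.0005,0,0.002,0,0,0,1],[0.0007,0,0.003,0,0,0,1]]'
python3 -c 'from h import *;rep2()'
python3 -m crank '[[0.0002,0,0.001,0,0,0,1],[0.0005,0,0.002,0,0,0,1],[0.0007,0,0.003,0,0,0,1]]'
python3 -c 'from h import *;rep2()'
```

```text
clock: 12.1
eef_pos: [534.9, -89.9, 108.9]
tcp_rot: [-3.139, -0.286, 0.028]
contact_force: [-3.9, 0.2, 2.5]
opening: 0.184
grasp_force: 119.3
RING [-4.6 -3.1 10. ] F seat [-0.1  0.3  7.5] swing 0.2 Ttool [-0.01 -0.15  0.  ]
clock: 12.4
eef_pos: [535.9, -89.9, 106.4]
tcp_rot: [-3.139, -0.285, 0.028]
contact_force: [-4.9, 1.2, 1.7]
opening: 0.185
grasp_force: 119.7
RING [-4.9 -3.1  7.4] F seat [-1.4  1.3  7.4] swing 0.2 Ttool [ 0.15 -0.13 -0.08]
```

```bash
cat >> h.py <<'E'
def slope(swing_rows=range(194,214)):
    p,R,s=now();Rb=Rbolt(Bv[3]);hand=p+R.as_matrix()@[0,0,2.4]
    im=grab('side',4);cv2.imwrite(f'pics/side_{s["clock"]:.1f}.png',im.astype(np.uint8));g=im.mean(2)
    pred=lambda ring:None
    # edge points near predicted left edge
    def model(z,lat=(-4.,-2.5)):
        ring=Bv[:3]+Rb@[*lat,z];x=hand-ring-9*Rb[:,2];x/=np.linalg.norm(x);y=np.cross(Rb[:,2],x);y/=np.linalg.norm(y);M=np.c_[x,y,np.cross(x,y)]
        return proj('side',ring+np.c_[np.linspace(28,68,20),0*np.ones(20)-7.5,18*np.ones(20)]@M.T),np.degrees(np.arcsin(x@Rb[:,2]))
    q,_=model(10.);pts=[]
    for y in range(int(q[:,1].min())+2,int(q[:,1].max())-1):
        xe=np.interp(y,q[:,1],q[:,0]);a=int(xe)-5;row=g[y,a:a+11]
        k=[k for k in range(10) if row[k]<130<=row[k+1]]
        if k:
            k=min(k,key=lambda k:abs(a+k-xe));pts.append((a+k+(130-row[k])/(row[k+1]-row[k]),y))
    pts=np.array(pts);c=np.polyfit(pts[:,1],pts[:,0],1);res=pts[:,0]-np.polyval(c,pts[:,1])
    keep=abs(res)<.4;c=np.polyfit(pts[keep,1],pts[keep,0],1)
    print('measured slope',np.degrees(np.arctan2(1,-c[0])).round(2),'x@mid',np.polyval(c,q[10,1]).round(2),'n',keep.sum(),len(pts))
    for z in(4,8,12,16):
        m,pt=model(z);d=m[-1]-m[0];print(z,'pitch',pt.round(1),'slope',np.degrees(np.arctan2(d[1],-d[0])).round(2),'x@mid',np.interp(q[10,1],m[:,1],m[:,0]).round(2))
E
python3 -c 'from h import *;slope()'
```

```text
measured slope 49.42 x@mid 362.69 n 3 6
4 pitch 1.5 slope 43.09 x@mid 362.65
8 pitch -0.7 slope 44.45 x@mid 362.02
12 pitch -2.9 slope 45.81 x@mid 361.41
16 pitch -5.0 slope 47.15 x@mid 360.83
```

```bash
ls pics | grep side_; python3 - <<'E'
import cv2,glob,numpy as np
g=cv2.imread(sorted(glob.glob('pics/side_1*.png'))[-1]).astype(float).mean(2)
for y in range(190,220,1): print(y,' '.join(f'{int(v):3d}' for v in g[y,348:384]))
E
```

```text
side_12.4.png
side_s.npy
190  61  31  32  33  29  26  24  15  63  91  85  75  84 108 116 105 162 216 191 160 165 144  97  97 110 126 162 185 200 170  78  81  68  74  87  85
191  65  82  64  36  27  27  23  17  50  81  86  79  94 108 109 107 126 188 193 157 149 114 102 117 171 210 207 206 198 165 121  95  94  93  89  82
192  56  63  39  27  26  27  25  17  49  80  85  75 165 179  92 104 111 175 186 135 131 102  98 133 195 209 205 206 191 163 132  82  77  86 104 101
193  36  31  28  28  28  28  25  17  46  78  84  71 165 189 120 135 186 199 143 125 128  71 123 184 203 210 207 201 173 147 160 139  90 102 101 116
194  30  29  29  28  27  27  26  27  66  89  83  95 159 208 216 219 202 150 121 133 110  89 129 154 174 194 185 163 141 143 128  88  97 113 104 120
195  30  30  30  29  28  28  23  36  72  88  83  88 121 130 125 130 115 122 149 150 102  85  99 127 141 130 138 140 155 172 138  89 109 117 105 119
196  30  30  30  29  27  28  22  50  79  86  84  75  85 119 134 141 154 162 166 145  94  86 104 131 174 185 174 188 190 146  89  96 119 115 107 119
197  30  29  29  30  29  25  28  65  88
[... 2664 characters left out ...]
  30  37  34  29 157 224 199 169 162 181 196 182 193 199 197 196 200 204 208 165  61  48  55  60  62  72  87
216  11  17  23  36  39  28  23  23  22  28  29   8 111 200 206 144 129 183 215 194 155 177 202 198 196 196 200 205 207 175  95  46  55  63  70  77
217  89  94  22  28  26  23  23  22  20  20  17  27 138 166 137 180 210 217 187 143 162 190 204 200 197 196 196 198 205 207 175  93  46  56  73  83
218 179  79   6  18  21  21  23  21  19  37  69  95 168 211 207 217 198 144 129 178 211 199 191 202 199 197 196 195 197 202 206 174  91  42  60  78
219 217 164  50  47  38  48  21  20  26  65  89  98 128 167 205 200 139 121 178 215 194 152 176 206 203 199 197 196 194 196 201 204 188 125  39  61
```

Neck edge slope is 45.0°, so the wrench is square to the bolt within about 1° and really is sliding on. I'll push further.

```bash

python3 -m crank '[[0.0002,0,0.001,0,0,0,1],[0.0005,0,0.002,0,0,0,1],[0.0007,0,0.003,0,0,0,1],[0.0007,0,0.003,0,0,0,1]]'
python3 -c 'from h import *;rep2()'
python3 -m crank '[[0.0002,0,0.001,0,0,0,1],[0.0005,0,0.002,0,0,0,1],[0.0005,0,0.002,0,0,0,1]]'
python3 - <<'E'
from h import *
rep2();g=grab('side',2);cv2.imwrite('pics/side_b.png',g.astype(np.uint8));g=g.mean(2)
for y in range(200,212):
    row=g[y,350:372];print(y,[round(350+k+(130-row[k])/(row[k+1]-row[k]),2) for k in range(21) if row[k]<130<=row[k+1]][:2])
E
```

```text
clock: 13.0
eef_pos: [537.3, -89.8, 103.6]
tcp_rot: [-3.139, -0.285, 0.028]
contact_force: [-7.7, 1.2, 4.6]
opening: 0.186
grasp_force: 120.7
RING [-5.2 -3.   4.2] F seat [-2.3  1.4 11.2] swing 0.2 Ttool [-0.01 -0.31  0.01]
clock: 13.3
eef_pos: [538.2, -89.7, 101.7]
tcp_rot: [-3.138, -0.285, 0.028]
contact_force: [-6.6, -1.1, 4.0]
opening: 0.186
grasp_force: 120.7
RING [-5.4 -3.   2.1] F seat [-1.8 -0.9 10.3] swing 0.2 Ttool [-0.1  -0.53  0.05]
200 [np.float32(365.59)]
201 [np.float32(364.56)]
202 [np.float32(363.32)]
203 [np.float32(363.08), np.float32(370.47)]
204 [np.float32(362.13), np.float32(370.55)]
205 [np.float32(361.14)]
206 [np.float32(360.42), np.float32(367.49)]
207 [np.float32(359.44), np.float32(366.73)]
208 [np.float32(358.41), np.float32(366.24)]
209 [np.float32(357.49), np.float32(365.9)]
210 [np.float32(358.95), np.float32(364.4)]
211 [np.float32(363.18), np.float32(368.06)]
```

The slope is now 47°, so the ring stopped near estimated z≈5, where the seat is. I'll rotate the tool back about the ring to square it, then look.

```bash

python3 -m crank '[[-0.0006,0,-0.003,0,-0.035,0,1],[-0.0012,0,-0.0064,0,-0.07,0,1],[-0.0012,0,-0.0064,0,-0.07,0,1]]'
python3 - <<'E'
from h import *
rep2(18);R0=now()
p,R,s=R0
g={n:grab(n,4).astype(np.uint8) for n in('side','top')}
row=g['side'].astype(float).mean(2)
for y in range(198,210,2):
    q=row[y,348:372];print(y,[round(348+k+(130-q[k])/(q[k+1]-q[k]),2) for k in range(21) if q[k]<130<=q[k+1]][:2])
# overlay: bolt moved to vision/contact estimate; ring at tool estimate
Rb=Rbolt(Bv[3]);v=np.r_[Bv[:3]+Rb@[-3,-2,5],Bv[3]]
P=[panel(g['side'],'side',[],360,172,44,48,6)]
for h in(0,5):
    T=lambda Q:v[:3]+(Q+[0,0,h])@Rb.T
    P.append(panel(g['side'],'side',[(T(circ(23,18)),(0,0,255)),(T(circ(15,18)),(0,0,255)),(T(circ(23,0)),(0,255,255))]+bolt_curves(v)[2:],360,172,44,48,6))
Q=[panel(g['top'],'top',[],342,148,44,48,6)]
for h in(0,5):
    T=lambda Q:v[:3]+(Q+[0,0,h])@Rb.T
    Q.append(panel(g['top'],'top',[(T(circ(23,18)),(0,0,255)),(T(circ(15,18)),(0,0,255)),(T(circ(23,0)),(0,255,255))]+bolt_curves(v)[2:],342,148,44,48,6))
cv2.imwrite('pics/seat3.png',np.vstack([np.hstack(P),np.hstack(Q)]))
E
```

```text
clock: 13.7
eef_pos: [535.3, -89.9, 107.6]
tcp_rot: [-3.139, -0.213, 0.029]
contact_force: [-6.3, -1.9, 1.2]
opening: 0.186
grasp_force: 120.3
RING [-5.1 -3.1  8.5] F seat [-2.9 -1.7  7.7] swing 0.2 Ttool [-0.26 -0.49  0.12]
198 [np.float64(363.67)]
200 [np.float64(365.42)]
202 [np.float64(363.18)]
204 [np.float64(361.47)]
206 [np.float64(359.41), np.float64(367.02)]
208 [np.float64(365.04)]
```

View pics/seat3.png

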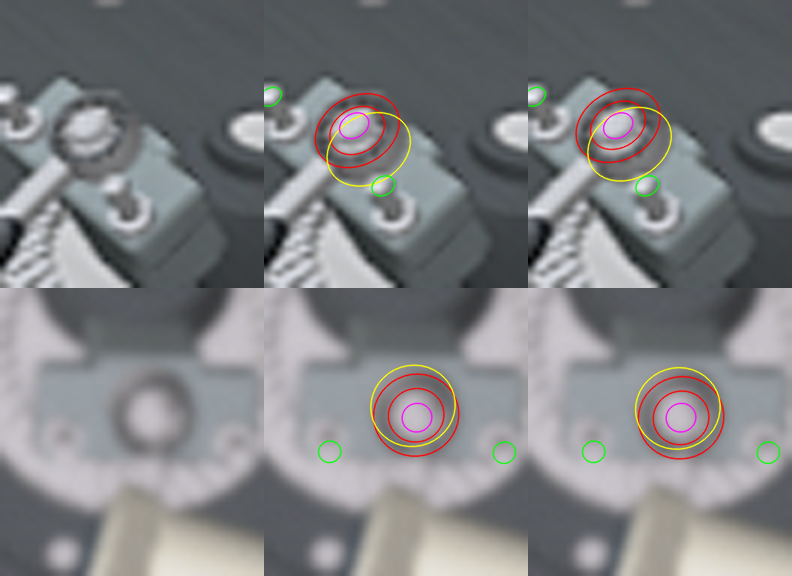

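The ring outline matches the fully-down overlay (blob x 50–140, y 92–182 against predicted 52–146, 93–186), and the bright head end stands out of the bore. Next come the swing rows about the bolt axis.

```bash
python3 - <<'E'
from h import *
c=offp(18);a=axis_in_tool(18)
for sg in(-1,1):
    print([pivot(sg*.14*k*a,c).tolist() for k in range(1,6)])
E
```

```text
[[0.001, 0.0145, -0.0003, -0.0433, -0.0, -0.1331], [0.0039, 0.0288, -0.0013, -0.0865, -0.0, -0.2663], [0.0086, 0.0425, -0.0028, -0.1298, -0.0, -0.3994], [0.0151, 0.0554, -0.0049, -0.173, -0.0, -0.5326], [0.0233, 0.0672, -0.0076, -0.2163, -0.0, -0.6657]]
[[0.001, -0.0145, -0.0003, 0.0433, 0.0, 0.1331], [0.0039, -0.0288, -0.0013, 0.0865, 0.0, 0.2663], [0.0086, -0.0425, -0.0028, 0.1298, 0.0, 0.3994], [0.0151, -0.0554, -0.0049, 0.173, 0.0, 0.5326], [0.0233, -0.0672, -0.0076, 0.2163, 0.0, 0.6657]]
```

```bash

python3 -m crank '[[0.001,0.0145,-0.0003,-0.0433,0,-0.1331,1],[0.0039,0.0288,-0.0013,-0.0865,0,-0.2663,1],[0.0086,0.0425,-0.0028,-0.1298,0,-0.3994,1]]'
python3 -c 'from h import *;rep2(18)'
python3 -m crank '[[0.001,0.0145,-0.0003,-0.0433,0,-0.1331,1],[0.0039,0.0288,-0.0013,-0.0865,0,-0.2663,1]]'
python3 -c 'from h import *;rep2(18);print(now()[2]["qpos"].round(2))'
```

```text
clock: 14.4
eef_pos: [543.2, -132.8, 111.3]
tcp_rot: [2.933, -0.17, 0.438]
contact_force: [-8.9, -4.4, 1.3]
opening: 0.182
grasp_force: 120.4
RING [-6.7 -3.2  8.3] F seat [-5.1 -4.1  9.1] swing 24.5 Ttool [ 0.02 -0.93  0.33]
clock: 14.6
eef_pos: [557.1, -157.5, 119.1]
tcp_rot: [2.811, -0.098, 0.695]
contact_force: [-9.4, -9.0, 0.0]
opening: 0.185
grasp_force: 120.3
RING [-6.9 -3.8  8.4] F seat [-6.3 -8.8  8.3] swing 40.5 Ttool [ 0.02 -1.33  0.56]
[-0.21  0.34  2.07 -0.31  0.43  0.95]
```

The wrench swung to -40°, but the force along the handle rose to 10 N, so my pivot is a few mm off. I'll correct it (+3 mm in tool y, +1 mm in x), relieve the force and drive.

```bash
python3 -m crank '[[-0.0028,0,0.0012,0,0,0,1],[-0.0028,0,0.0012,0,0,0,1]]'
python3 - <<'E'
from h import *
rep2(18)
c=offp(18)+[1.2,3.1,0];a=axis_in_tool(18)
for sg in(-1,1):
    print([pivot(sg*.14*k*a,c).tolist() for k in range(1,6)])
E
```

```text
clock: 14.8
eef_pos: [557.6, -158.6, 118.8]
tcp_rot: [2.81, -0.104, 0.691]
contact_force: [-4.0, -1.3, 4.0]
opening: 0.187
grasp_force: 120.6
RING [-6.2 -5.4  8.4] F seat [ 0.5 -1.2  8.9] swing 40.1 Ttool [0.14 0.09 0.12]
[[0.0006, 0.0147, -0.0002, -0.0433, -0.0, -0.1331], [0.0031, 0.0292, -0.001, -0.0865, -0.0, -0.2663], [0.0075, 0.0432, -0.0024, -0.1298, -0.0, -0.3994], [0.0137, 0.0565, -0.0045, -0.173, -0.0, -0.5326], [0.0217, 0.0686, -0.007, -0.2163, -0.0, -0.6657]]
[[0.0014, -0.0147, -0.0005, 0.0433, 0.0, 0.1331], [0.0047, -0.029, -0.0015, 0.0865, 0.0, 0.2663], [0.0099, -0.0427, -0.0032, 0.1298, 0.0, 0.3994], [0.0169, -0.0555, -0.0055, 0.173, 0.0, 0.5326], [0.0255, -0.0672, -0.0083, 0.2163, 0.0, 0.6657]]
```

```bash

python3 -m crank '[[0.0014,-0.0147,-0.0005,0.0433,0,0.1331,1],[0.0047,-0.029,-0.0015,0.0865,0,0.2663,1],[0.0099,-0.0427,-0.0032,0.1298,0,0.3994,1]]'
python3 -c 'from h import *;rep2(18)'
python3 -m crank '[[0.0014,-0.0147,-0.0005,0.0433,0,0.1331,1],[0.0047,-0.029,-0.0015,0.0865,0,0.2663,1],[0.0099,-0.0427,-0.0032,0.1298,0,0.3994,1]]'
python3 -c 'from h import *;rep2(18)'
```

```text
clock: 15.1
eef_pos: [539.3, -119.1, 108.9]
tcp_rot: [3.005, -0.199, 0.292]
contact_force: [-5.5, -4.2, 2.0]
opening: 0.188
grasp_force: 120.4
RING [-5.5 -4.4  8.4] F seat [-1.9 -4.1  8. ] swing 15.8 Ttool [-0.34 -0.44  0.12]
clock: 15.4
eef_pos: [535.1, -74.9, 107.3]
tcp_rot: [-3.063, -0.207, -0.114]
contact_force: [-6.7, -2.4, 0.8]
opening: 0.183
grasp_force: 120.4
RING [-6.1 -3.3  8.1] F seat [-3.5 -2.3  7.6] swing -8.2 Ttool [-0.67 -0.41 -0.29]
```

```bash

python3 -m crank '[[0.0014,-0.0147,-0.0005,0.0433,0,0.1331,1],[0.0047,-0.029,-0.0015,0.0865,0,0.2663,1],[0.0099,-0.0427,-0.0032,0.1298,0,0.3994,1]]'
python3 -c 'from h import *;rep2(18)'
python3 -m crank '[[0.0014,-0.0147,-0.0005,0.0433,0,0.1331,1],[0.0014,-0.0147,-0.0005,0.0433,0,0.1331,1]]'
python3 -c 'from h import *;rep2(18);print(now()[2]["qpos"].round(2))'
```

```text
clock: 15.7
eef_pos: [547.1, -33.0, 115.2]
tcp_rot: [-2.863, -0.133, -0.511]
contact_force: [-9.4, 3.0, 0.8]
opening: 0.187
grasp_force: 120.4
RING [-6.  -2.4  7.8] F seat [-5.6  3.2  8.8] swing -32.2 Ttool [-0.5  -0.63 -0.36]
clock: 15.9
eef_pos: [554.5, -20.5, 119.9]
tcp_rot: [-2.805, -0.092, -0.637]
contact_force: [-9.4, 5.2, 0.1]
opening: 0.185
grasp_force: 120.3
RING [-5.6 -1.8  7.8] F seat [-6.   5.5  8.2] swing -40.1 Ttool [-0.46 -0.85 -0.31]
[-0.19  0.34  2.07  0.51  0.56  1.59]
```

```bash
cat >> h.py <<'E'
def mom(deg=18,L=200.):
    p,R,s=now();F=R.inv().apply(s['contact_force']+np.array([0,0,4.]));T=R.inv().apply(s['wrist_torque'])
    G=R.inv().apply([0,0,-4.]);T=T-np.cross(np.array([15,0,L+2])/1000,G)
    arm=(offp(deg)+[0,3,L])/1000
    M=T-np.cross(arm,F);a=axis_in_tool(deg)
    h=np.array([-np.cos(np.radians(deg)),0,np.sin(np.radians(deg))])
    print(f'drive moment on tool about bolt {a@M:.2f} Nm (neg=resists cw)  F out {h@F:.1f} perp(y) {F[1]:.1f} axial {-(a@F):.1f}')
E
python3 -c 'from h import *;mom()'
python3 -m crank '[[-0.0027,0,0.001,0,0,0,1],[-0.0027,0,0.001,0,0,0,1]]'
python3 -c 'from h import *;rep2(18);mom()'
python3 -m crank '[[0.0006,0.0147,-0.0002,-0.0433,0,-0.1331,1],[0.0031,0.0292,-0.001,-0.0865,0,-0.2663,1],[0.0075,0.0432,-0.0024,-0.1298,0,-0.3994,1]]'
python3 -c 'from h import *;rep2(18);mom()'
python3 -m crank '[[0.0006,0.0147,-0.0002,-0.0433,0,-0.1331,1],[0.0031,0.0292,-0.001,-0.0865,0,-0.2663,1],[0.0075,0.0432,-0.0024,-0.1298,0,-0.3994,1]]'
python3 -c 'from h import *;rep2(18);mom()'
python3 -m crank '[[0.0006,0.0147,-0.0002,-0.0433,0,-0.1331,1],[0.0031,0.0292,-0.001,-0.0865,0,-0.2663,1],[0.0075,0.0432,-0.0024,-0.1298,0,-0.3994,1]]'
python3 -c 'from h import *;rep2(18);mom()'
```

```text
drive moment on tool about bolt -0.38 Nm (neg=resists cw)  F out 8.1 perp(y) -0.4 axial 8.1
clock: 16.1
eef_pos: [554.4, -20.4, 119.5]
tcp_rot: [-2.806, -0.099, -0.634]
contact_force: [-6.0, 0.0, 2.2]
opening: 0.184
grasp_force: 120.6
RING [-5.4 -1.4  8.1] F seat [-2.1  0.2  8.4] swing -39.9 Ttool [-0.58 -0.04 -0.18]
drive moment on tool about bolt -0.34 Nm (neg=resists cw)  F out 1.7 perp(y) 1.1 axial 8.4
clock: 16.4
eef_pos: [536.6, -59.4, 108.3]
tcp_rot: [-2.998, -0.195, -0.238]
contact_force: [-4.1, 0.5, 2.8]
opening: 0.184
grasp_force: 120.6
RING [-6.8 -1.   8.1] F seat [-0.2  0.6  8. ] swing -15.5 Ttool [-0.12  0.06  0.13]
drive moment on tool about bolt 0.14 Nm (neg=resists cw)  F out 0.3 perp(y) -0.5 axial 7.9
clock: 16.7
eef_pos: [534.7, -103.9, 106.2]
tcp_rot: [3.07, -0.211, 0.168]
contact_force: [-4.6, -3.2, 3.5]
opening: 0.187
grasp_force: 120.8
RING [-7.7 -2.2  8.1] F seat [-0.3 -3.1  8.8] swing 8.4 Ttool [-0.3  -0.06  0.51]
drive moment on tool about bolt 0.25 Nm (neg=resists cw)  F out 0.7 perp(y) 3.0 axial 8.8
clock: 17.0
eef_pos: [548.5, -145.6, 113.6]
tcp_rot: [2.867, -0.142, 0.566]
contact_force: [-2.8, -5.9, 4.0]
opening: 0.188
grasp_force: 120.8
RING [-8.  -3.5  8.2] F seat [ 1.4 -5.8  8.4] swing 32.3 Ttool [-0.5  -0.29  0.84]
drive moment on tool about bolt 0.34 Nm (neg=resists cw)  F out 1.9 perp(y) 5.7 axial 8.5
```

```bash

python3 -m crank '[[0.001,0.0167,-0.0002,-0.0433,0,-0.1331,1],[0.001,0.0167,-0.0002,-0.0433,0,-0.1331,1]]'
python3 -c 'from h import *;rep2(18);mom()'
python3 -m crank '[[0.0012,-0.0146,-0.0005,0.0433,0,0.1331,1],[0.0044,-0.029,-0.0015,0.0865,0,0.2663,1],[0.0095,-0.0427,-0.0032,0.1298,0,0.3994,1]]'
python3 -c 'from h import *;rep2(18);mom()'
python3 -m crank '[[0.0012,-0.0146,-0.0005,0.0433,0,0.1331,1],[0.0044,-0.029,-0.0015,0.0865,0,0.2663,1],[0.0095,-0.0427,-0.0032,0.1298,0,0.3994,1]]'
python3 -c 'from h import *;rep2(18);mom()'
python3 -m crank '[[0.0012,-0.0146,-0.0005,0.0433,0,0.1331,1],[0.0044,-0.029,-0.0015,0.0865,0,0.2663,1],[0.0095,-0.0427,-0.0032,0.1298,0,0.3994,1]]'
python3 -c 'from h import *;rep2(18);mom()'
python3 -m crank '[[0.0014,-0.0147,-0.0005,0.0433,0,0.1331,1],[0.0014,-0.0147,-0.0005,0.0433,0,0.1331,1]]'
python3 -c 'from h import *;rep2(18);mom()'
```

```text
clock: 17.2
eef_pos: [557.3, -158.9, 118.4]
tcp_rot: [2.808, -0.102, 0.695]
contact_force: [-5.3, -3.6, 5.6]
opening: 0.187
grasp_force: 120.8
RING [-7.  -5.3  8.1] F seat [ 0.2 -3.5 11. ] swing 40.4 Ttool [-0.07 -0.13  0.24]
drive moment on tool about bolt 0.02 Nm (neg=resists cw)  F out 2.1 perp(y) 2.8 axial 11.1
clock: 17.5
eef_pos: [538.9, -119.2, 108.4]
tcp_rot: [3.004, -0.199, 0.293]
contact_force: [-5.0, -4.4, 4.2]
opening: 0.186
grasp_force: 120.6
RING [-6.1 -4.4  8.3] F seat [-0.3 -4.2  9.6] swing 15.8 Ttool [-0.67 -0.06 -0.07]
drive moment on tool about bolt -0.47 Nm (neg=resists cw)  F out 1.4 perp(y) 4.0 axial 9.6
clock: 17.8
eef_pos: [535.1, -75.1, 107.1]
tcp_rot: [-3.064, -0.21, -0.113]
contact_force: [-6.0, -2.0, 2.8]
opening: 0.186
grasp_force: 120.5
RING [-6.2 -3.5  8.2] F seat [-1.9 -1.8  8.9] swing -8.1 Ttool [-0.59 -0.02 -0.33]
drive moment on tool about bolt -0.58 Nm (neg=resists cw)  F out 1.5 perp(y) 2.0 axial 9.0
clock: 18.1
eef_pos: [546.9, -33.2, 115.0]
tcp_rot: [-2.862, -0.136, -0.511]
contact_force: [-6.7, 2.8, 1.1]
opening: 0.185
grasp_force: 120.4
RING [-6.2 -2.6  8.1] F seat [-3.2  2.9  7.7] swing -32.1 Ttool [-0.37 -0.27 -0.59]
drive moment on tool about bolt -0.60 Nm (neg=resists cw)  F out 4.3 perp(y) -0.8 axial 7.7
clock: 18.3
eef_pos: [554.2, -20.8, 119.6]
tcp_rot: [-2.804, -0.095, -0.638]
contact_force: [-6.9, 4.2, 1.0]
opening: 0.185
grasp_force: 120.3
RING [-5.9 -2.1  8. ] F seat [-3.4  4.4  7.7] swing -40.1 Ttool [-0.32 -0.49 -0.48]
drive moment on tool about bolt -0.45 Nm (neg=resists cw)  F out 5.4 perp(y) -1.2 axial 7.7
```

The moment reads a steady -0.5 N·m on the drive and about zero or slightly positive on the way back, so the bolt is turning. Next stroke.

```bash

python3 -m crank '[[-0.001,0.0147,0,-0.0433,0,-0.1331,1],[0.0017,0.0292,-0.0008,-0.0865,0,-0.2663,1],[0.0062,0.0432,-0.0022,-0.1298,0,-0.3994,1],[0.0127,0.0565,-0.0042,-0.173,0,-0.5326,1],[0.0207,0.0686,-0.0068,-0.2163,0,-0.6657,1]]'
python3 -m crank '[[0.0008,0.0147,-0.0002,-0.0433,0,-0.1331,1],[0.0034,0.0295,-0.001,-0.0865,0,-0.2663,1],[0.0078,0.044,-0.0024,-0.1298,0,-0.3994,1],[0.0141,0.0575,-0.0045,-0.173,0,-0.5326,1],[0.0222,0.0702,-0.007,-0.2163,0,-0.6657,1]]'
python3 -m crank '[[0,0,0,0,0,0,1]]'
python3 -c 'from h import *;rep2(18);mom()'
python3 -m crank '[[0.0012,-0.0146,-0.0005,0.0433,0,0.1331,1],[0.0044,-0.029,-0.0015,0.0865,0,0.2663,1],[0.0095,-0.0427,-0.0032,0.1298,0,0.3994,1]]'
python3 -c 'from h import *;rep2(18);mom()'
python3 -m crank '[[0.0012,-0.0146,-0.0005,0.0433,0,0.1331,1],[0.0044,-0.029,-0.0015,0.0865,0,0.2663,1]]'
python3 -c 'from h import *;rep2(18);mom()'
python3 -m crank '[[0.0012,-0.0146,-0.0005,0.0433,0,0.1331,1],[0.0044,-0.029,-0.0015,0.0865,0,0.2663,1]]'
python3 -c 'from h import *;rep2(18);mom()'
```

```text
clock: 18.8
eef_pos: [533.2, -89.9, 105.9]
tcp_rot: [-3.141, -0.216, 0.033]
contact_force: [-2.6, 0.1, 3.7]
opening: 0.191
grasp_force: 120.5
clock: 19.3
eef_pos: [556.9, -159.6, 118.2]
tcp_rot: [2.807, -0.104, 0.696]
contact_force: [-1.2, 1.6, 5.7]
opening: 0.187
grasp_force: 120.8
clock: 19.4
eef_pos: [557.0, -159.7, 118.3]
tcp_rot: [2.807, -0.104, 0.695]
contact_force: [-2.3, -1.0, 3.5]
opening: 0.184
grasp_force: 120.7
RING [-7.2 -6.2  8.4] F seat [ 1.7 -0.9  7.7] swing 40.3 Ttool [-0.    0.45  0.15]
drive moment on tool about bolt 0.01 Nm (neg=resists cw)  F out -0.8 perp(y) 1.8 axial 7.7
clock: 19.7
eef_pos: [538.9, -119.9, 108.4]
tcp_rot: [3.004, -0.202, 0.292]
contact_force: [1.1, -1.3, 5.3]
opening: 0.184
grasp_force: 120.6
RING [-6.  -5.3  8.6] F seat [ 5.6 -1.3  7.5] swing 15.7 Ttool [-0.43  0.66 -0.33]
drive moment on tool about bolt -0.58 Nm (neg=resists cw)  F out -5.1 perp(y) 2.8 axial 7.5
clock: 19.9
eef_pos: [534.4, -90.7, 106.5]
tcp_rot: [-3.135, -0.218, 0.021]
contact_force: [-0.6, -0.5, 5.2]
opening: 0.183
grasp_force: 120.5
RING [-6.4 -4.7  8.5] F seat [ 4.1 -0.5  8.2] swing -0.3 Ttool [-0.27  0.55 -0.56]
drive moment on tool about bolt -0.62 Nm (neg=resists cw)  F out -4.2 perp(y) 0.4 axial 8.2
clock: 20.1
eef_pos: [537.0, -61.3, 108.7]
tcp_rot: [-2.991, -0.195, -0.25]
contact_force: [-2.0, 1.9, 3.8]
opening: 0.18
grasp_force: 120.5
RING [-6.6 -4.1  8.4] F seat [2.2 2.  7.8] swing -16.2 Ttool [-0.11  0.25 -0.75]
drive moment on tool about bolt -0.61 Nm (neg=resists cw)  F out -1.6 perp(y) -2.6 axial 7.7
```

```bash

python3 -m crank '[[0.0012,-0.0146,-0.0005,0.0433,0,0.1331,1],[0.0044,-0.029,-0.0015,0.0865,0,0.2663,1],[0.0095,-0.0427,-0.0032,0.1298,0,0.3994,1]]'
python3 -c 'from h import *;rep2(18);mom()'
python3 -m crank '[[0,0,0,0,0,0,1]]'
python3 -c 'from h import *;rep2(18);mom()'
```

```text
clock: 20.4
eef_pos: [552.1, -21.2, 118.7]
tcp_rot: [-2.803, -0.092, -0.639]
contact_force: [-4.5, 13.0, 1.2]
opening: 0.187
grasp_force: 120.7
RING [-8.4 -2.6  8.1] F seat [-1.  13.1  6.6] swing -40.2 Ttool [ 0.76 -0.9  -1.27]
drive moment on tool about bolt -0.54 Nm (neg=resists cw)  F out 9.3 perp(y) -9.4 axial 6.4
clock: 20.5
eef_pos: [552.3, -20.8, 118.9]
tcp_rot: [-2.803, -0.092, -0.638]
contact_force: [-4.1, 8.8, -0.1]
opening: 0.186
grasp_force: 120.3
RING [-8.1 -2.1  8.1] F seat [-1.4  8.9  5.3] swing -40.2 Ttool [ 0.42 -0.86 -1.04]
drive moment on tool about bolt -0.57 Nm (neg=resists cw)  F out 6.9 perp(y) -5.9 axial 5.3
```

```bash
cat >> h.py <<'E'
def ok(lim=-1.3):
    import sys
    p,R,s=now();F=R.inv().apply(s['contact_force']+np.array([0,0,4.]));T=R.inv().apply(s['wrist_torque'])
    G=R.inv().apply([0,0,-4.]);T=T-np.cross(np.array([15,0,202])/1000,G)
    M=axis_in_tool(18)@(T-np.cross((offp(18)+[0,3,200])/1000,F))
    rep2(18);mom();sys.exit(0 if M>lim else 1)
E
python3 -m crank '[[-0.003,0.0125,0.0005,-0.0433,0,-0.1331,1],[-0.0003,0.027,-0.0003,-0.0865,0,-0.2663,1],[0.004,0.041,-0.0017,-0.1298,0,-0.3994,1],[0.0107,0.0545,-0.0037,-0.173,0,-0.5326,1],[0.0187,0.0666,-0.0063,-0.2163,0,-0.6657,1]]'
python3 -c 'from h import *;rep2(18);mom()'
python3 -m crank '[[0.0008,0.0147,-0.0002,-0.0433,0,-0.1331,1],[0.0034,0.0295,-0.001,-0.0865,0,-0.2663,1],[0.0078,0.044,-0.0024,-0.1298,0,-0.3994,1],[0.0141,0.0575,-0.0045,-0.173,0,-0.5326,1],[0.0222,0.0702,-0.007,-0.2163,0,-0.6657,1]]'
python3 -m crank '[[0.0008,0.0147,-0.0002,-0.0433,0,-0.1331,1],[0.0008,0.0147,-0.0002,-0.0433,0,-0.1331,1]]'
python3 -c 'from h import *;rep2(18);mom()'
```

```text
clock: 21.0
eef_pos: [532.9, -88.7, 105.9]
tcp_rot: [-3.14, -0.219, 0.029]
contact_force: [0.8, -5.0, 2.7]
opening: 0.184
grasp_force: 120.6
RING [-7.9 -1.7  8.8] F seat [ 4.  -5.   5.5] swing 0.2 Ttool [-0.8   0.53  0.73]
drive moment on tool about bolt 0.25 Nm (neg=resists cw)  F out -4.0 perp(y) 5.0 axial 5.4
clock: 21.5
eef_pos: [555.8, -158.3, 117.9]
tcp_rot: [2.807, -0.106, 0.692]
contact_force: [3.1, -3.2, 4.8]
opening: 0.188
grasp_force: 120.7
clock: 21.7
eef_pos: [565.4, -168.8, 123.4]
tcp_rot: [2.752, -0.06, 0.817]
contact_force: [2.3, -2.9, 4.9]
opening: 0.188
grasp_force: 120.6
RING [-7.6 -5.2  8.8] F seat [ 6.3 -3.   6.6] swing 48.1 Ttool [-0.59  0.39  0.61]
drive moment on tool about bolt 0.04 Nm (neg=resists cw)  F out -2.0 perp(y) 6.8 axial 6.5
```

```bash
C="python3 -c 'from h import *;ok()'"
python3 -m crank '[[0.0012,-0.0136,-0.0005,0.0433,0,0.1331,1],[0.0044,-0.027,-0.0015,0.0865,0,0.2663,1]]' >/dev/null
eval $C && python3 -m crank '[[0.0012,-0.0146,-0.0005,0.0433,0,0.1331,1],[0.0044,-0.029,-0.0015,0.0865,0,0.2663,1]]' >/dev/null &&
eval $C && python3 -m crank '[[0.0012,-0.0146,-0.0005,0.0433,0,0.1331,1],[0.0044,-0.029,-0.0015,0.0865,0,0.2663,1]]' >/dev/null &&
eval $C && python3 -m crank '[[0.0012,-0.0146,-0.0005,0.0433,0,0.1331,1],[0.0044,-0.029,-0.0015,0.0865,0,0.2663,1]]' >/dev/null &&
eval $C && python3 -m crank '[[0.0012,-0.0146,-0.0005,0.0433,0,0.1331,1],[0.0044,-0.029,-0.0015,0.0865,0,0.2663,1]]' >/dev/null &&
eval $C && python3 -m crank '[[0.0012,-0.0146,-0.0005,0.0433,0,0.1331,1],[0.0012,-0.0146,-0.0005,0.0433,0,0.1331,1]]' >/dev/null && eval $C
python3 -c 'from h import *;rep()'
```

```text
RING [-6.  -5.4  8.8] F seat [ 7.6 -0.6  6. ] swing 31.6 Ttool [-0.36  0.79 -0.13]
drive moment on tool about bolt -0.46 Nm (neg=resists cw)  F out -6.2 perp(y) 4.5 axial 5.9
RING [-4.6 -5.1  9.1] F seat [ 4.8 -1.9  4. ] swing 15.7 Ttool [ 0.17 -0.09 -0.52]
drive moment on tool about bolt -0.58 Nm (neg=resists cw)  F out -4.1 perp(y) 3.1 axial 3.9
RING [-6.4 -4.5  8.8] F seat [ 4.1 -3.2  5.6] swing -0.3 Ttool [-0.7   0.49 -0.45]
drive moment on tool about bolt -0.76 Nm (neg=resists cw)  F out -4.2 perp(y) 3.2 axial 5.5
RING [-8.4 -3.5  8.4] F seat [-1.7  0.5  1.5] swing -16.2 Ttool [-0.54 -0.05 -1.18]
drive moment on tool about bolt -1.26 Nm (neg=resists cw)  F out 1.8 perp(y) -0.0 axial 1.5
RING [-7.  -3.5  8.6] F seat [-0.4 -2.1  5.3] swing -32.3 Ttool [-0.83  0.12 -0.83]
drive moment on tool about bolt -1.08 Nm (neg=resists cw)  F out -0.8 perp(y) 2.0 axial 5.3
RING [-8.1 -1.9  8.5] F seat [-0.8  8.9  4.4] swing -40.2 Ttool [ 0.49 -0.68 -1.05]
drive moment on tool about bolt -0.54 Nm (neg=resists cw)  F out 6.4 perp(y) -6.3 axial 4.3
ring in seat [-14.    3.5 -23.5] F tool [-7.8 -5.   1.6] T tool [ 0.49 -0.68 -1.05]
rel rot [  6.9 -17.3  39.9] q [-0.19  0.34  2.07  0.52  0.56  1.58] clk 22.9
```

I've used up the picture views, so I'll check numerically: sample brightness across the neck at its predicted place to see where the handle and ring really are.

```bash
cat >> h.py <<'E'
def neck(deg=18,rad=(28,36,44,52,60,68),cams_=('side','top'),z=18):
    p,R,s=now();M=R.as_matrix();t=np.radians(deg)
    xh=M@[-np.cos(t),0,np.sin(t)];zh=-M@axis_in_tool(deg);yh=np.cross(zh,xh);ring=p+M@offp(deg)
    for n in cams_:
        g=grab(n,3);cv2.imwrite(f'pics/{n}_{s["clock"]:.1f}.png',g.astype(np.uint8));g=g.mean(2).astype(np.float32);print(n)
        for r_ in rad:
            l=np.arange(-24,25,3.);q=proj(n,ring+zh*z+r_*xh+l[:,None]*yh).astype(np.float32)
            print(r_,q[8].round(1),' '.join(f'{int(v):3d}' for v in cv2.remap(g,q[:,:1],q[:,1:],cv2.INTER_LINEAR).ravel()))
E
python3 -c 'from h import *;neck()'
```

```text
side
28 [365.  195.6] 167 212 192 180 185 189 158 191 204 209 201 143 118  98  82  84 165
36 [362.6 196.1] 110 108 104 105 127 187 193 181 198 208 189 150 117 115  80  89  97
44 [360.2 196.6]  93 109 162 169 168 153 115 181 203 208 204 151 122 107  96  83  84
52 [357.9 197.1]  84  83  83  81  80  74 102 150 202 207 198 163 120 109  82  79  83
60 [355.5 197.6]  85  85  85  85  83  78  75 167 198 209 205 161 125 111 104  85  83
68 [353.1 198.1]  86  86  86  85  84  78  91 127 178 182 182 156 118 101 109  93  81
top
28 [361.1 176.9] 169 165 160 160 167 179 186 188 186 181 179 176 165 140 117 100 107
36 [359.5 178.6] 177 174 167 163 169 179 187 191 191 186 180 169 147 116  93  87  88
44 [357.8 180.4] 193 192 188 183 180 183 189 193 192 190 183 171 142 112  91  85  84
52 [356.2 182.2] 197 198 197 189 182 183 189 192 190 182 168 150 126 102  89  83  84
60 [354.5 184. ] 186 186 182 179 176 178 182 175 161 134 111  98  90  85  81  78  81
68 [352.9 185.8] 119 115 118 123 136 147 141 120  94  92 111 130 127 106  86  78  78
```

The neck sits within 1–2 mm of its prediction at every radius, so the wrench really did swing to +40°. I'll do another back-swing, then drive in small steps and watch the moment.

```bash
C="python3 -c 'from h import *;ok(-2.5)'"
python3 -m crank '[[-0.0026,0.0125,0.0015,-0.0433,0,-0.1331,1],[0.0001,0.027,0.0007,-0.0865,0,-0.2663,1],[0.0044,0.041,-0.0007,-0.1298,0,-0.3994,1],[0.0111,0.0545,-0.0027,-0.173,0,-0.5326,1],[0.0191,0.0666,-0.0053,-0.2163,0,-0.6657,1]]' >/dev/null
eval $C
python3 -m crank '[[0.0008,0.0147,-0.0002,-0.0433,0,-0.1331,1],[0.0034,0.0295,-0.001,-0.0865,0,-0.2663,1],[0.0078,0.044,-0.0024,-0.1298,0,-0.3994,1],[0.0141,0.0575,-0.0045,-0.173,0,-0.5326,1],[0.0222,0.0702,-0.007,-0.2163,0,-0.6657,1]]' >/dev/null
python3 -m crank '[[0.0008,0.0147,-0.0002,-0.0433,0,-0.1331,1],[0.0008,0.0147,-0.0002,-0.0433,0,-0.1331,1]]' >/dev/null
eval $C
for i in 1 2 3; do :; done
python3 -m crank '[[0.0012,-0.0136,-0.0005,0.0433,0,0.1331,1]]' >/dev/null; eval $C
python3 -m crank '[[0.0012,-0.0146,-0.0005,0.0433,0,0.1331,1]]' >/dev/null; eval $C
python3 -m crank '[[0.0012,-0.0146,-0.0005,0.0433,0,0.1331,1]]' >/dev/null; eval $C
python3 -m crank '[[0.0012,-0.0146,-0.0005,0.0433,0,0.1331,1]]' >/dev/null; eval $C &&
python3 -m crank '[[0.0012,-0.0146,-0.0005,0.0433,0,0.1331,1]]' >/dev/null && eval $C &&
python3 -m crank '[[0.0012,-0.0146,-0.0005,0.0433,0,0.1331,1]]' >/dev/null && eval $C
```

```text
RING [-8.  -1.5  8.3] F seat [ 5.1 -6.9  8.4] swing 0.2 Ttool [-0.7   0.75  0.85]
drive moment on tool about bolt 0.31 Nm (neg=resists cw)  F out -5.2 perp(y) 6.9 axial 8.4
RING [-7.8 -5.   8.3] F seat [ 6.7 -4.   9.5] swing 48.1 Ttool [-0.77  0.32  0.74]
drive moment on tool about bolt 0.07 Nm (neg=resists cw)  F out -1.5 perp(y) 7.7 axial 9.4
RING [-7.4 -5.3  8.3] F seat [ 5.  -1.7  8.3] swing 39.9 Ttool [-0.31  0.7   0.43]
drive moment on tool about bolt 0.06 Nm (neg=resists cw)  F out -2.8 perp(y) 4.5 axial 8.3
RING [-6.4 -4.7  8.5] F seat [ 8.4 -1.1  8.8] swing 31.6 Ttool [-0.66  1.05  0.  ]
drive moment on tool about bolt -0.46 Nm (neg=resists cw)  F out -6.7 perp(y) 5.4 axial 8.7
RING [-5.4 -4.6  8.7] F seat [18.   8.6  9.6] swing 23.7 Ttool [ 0.17  2.52 -0.31]
drive moment on tool about bolt -0.20 Nm (neg=resists cw)  F out -20.1 perp(y) -0.6 axial 9.4
RING [-4.7 -4.7  9. ] F seat [ 6.1 -5.3  6.3] swing 15.7 Ttool [-0.05 -0.03 -0.32]
drive moment on tool about bolt -0.62 Nm (neg=resists cw)  F out -4.6 perp(y) 6.8 axial 6.2
RING [-7.  -4.1  8.7] F seat [ 4.  -1.   7.3] swing 7.7 Ttool [-0.19  0.71  0.09]
drive moment on tool about bolt -0.04 Nm (neg=resists cw)  F out -3.9 perp(y) 1.5 axial 7.3
RING [-6.4 -4.   8.8] F seat [ 6.4 -3.1  6.8] swing -0.3 Ttool [-0.73  0.78 -0.36]
drive moment on tool about bolt -0.67 Nm (neg=resists cw)  F out -6.5 perp(y) 3.0 axial 6.8
```

```bash
python3 - <<'E'
from h import *
c=offp(18)+[0,1.5,0];a=axis_in_tool(18)
for t in(.05,-.05):print(pivot(t*a,c).tolist())
E
C="python3 -c 'from h import *;ok(-2.5)'"
python3 -m crank '[[0.0003,-0.0052,-0.0001,0.0155,0,0.0476,1]]' >/dev/null; eval $C
python3 -m crank '[[0.0003,-0.0052,-0.0001,0.0155,0,0.0476,1]]' >/dev/null; eval $C
python3 -m crank '[[0.0003,-0.0052,-0.0001,0.0155,0,0.0476,1]]' >/dev/null; eval $C
python3 -m crank '[[0.0003,-0.0052,-0.0001,0.0155,0,0.0476,1]]' >/dev/null; eval $C
```

```text
[0.0002, -0.0052, -0.0001, 0.0155, 0.0, 0.0476]
[0.0001, 0.0052, -0.0, -0.0155, -0.0, -0.0476]
RING [-6.4 -4.1  8.7] F seat [ 5.6 -5.4  6.6] swing -3.0 Ttool [-0.92  0.89 -0.59]
drive moment on tool about bolt -1.04 Nm (neg=resists cw)  F out -6.0 perp(y) 5.0 axial 6.5
RING [-6.5 -4.2  8.6] F seat [ 6.3 -5.7  7.7] swing -5.6 Ttool [-1.19  0.89 -0.78]
drive moment on tool about bolt -1.29 Nm (neg=resists cw)  F out -6.9 perp(y) 5.0 axial 7.7
RING [-8.1 -3.6  8.4] F seat [3.4 0.3 5.8] swing -8.5 Ttool [-0.12  0.67 -0.39]
drive moment on tool about bolt -0.34 Nm (neg=resists cw)  F out -3.4 perp(y) -0.9 axial 5.8
RING [-8.3 -3.6  8.3] F seat [3.2 0.6 5.7] swing -11.4 Ttool [-0.26  0.67 -0.82]
drive moment on tool about bolt -0.78 Nm (neg=resists cw)  F out -3.0 perp(y) -1.3 axial 5.7
```

The moment climbs steadily to 1.3 N·m at about 0.4 N·m per 3° before the pawls let go. It had been a flat 0.55 N·m while the bolt turned, so it looks solid. I'll confirm once more, stopping short of the release.

```bash
C="python3 -c 'from h import *;ok(-1.15)'"
python3 -m crank '[[0.0003,-0.0052,-0.0001,0.0155,0,0.0476,1]]' >/dev/null; eval $C &&
python3 -m crank '[[0.0003,-0.0052,-0.0001,0.0155,0,0.0476,1]]' >/dev/null && eval $C &&
python3 -m crank '[[0.0003,-0.0052,-0.0001,0.0155,0,0.0476,1]]' >/dev/null && eval $C &&
python3 -m crank '[[0.0003,-0.0052,-0.0001,0.0155,0,0.0476,1]]' >/dev/null && eval $C &&
python3 -m crank '[[0.0003,-0.0052,-0.0001,0.0155,0,0.0476,1]]' >/dev/null && eval $C
python3 -c 'from h import *;neck(cams_=("side",),rad=(40,56))'
```

```text
RING [-8.4 -3.6  8.2] F seat [2.9 0.2 4.9] swing -14.2 Ttool [-0.3   0.57 -1.06]
drive moment on tool about bolt -1.03 Nm (neg=resists cw)  F out -2.8 perp(y) -0.9 axial 4.9
RING [-8.5 -3.6  8.1] F seat [6.1 3.4 7.6] swing -17.1 Ttool [ 0.7   1.16 -1.03]
drive moment on tool about bolt -0.50 Nm (neg=resists cw)  F out -4.9 perp(y) -5.1 axial 7.6
RING [-7.8 -3.6  8.3] F seat [4.6 5.1 7.5] swing -20.1 Ttool [ 0.27  0.41 -0.63]
drive moment on tool about bolt -0.20 Nm (neg=resists cw)  F out -2.5 perp(y) -6.4 axial 7.4
RING [-7.6 -3.7  8.3] F seat [5.4 4.2 7.2] swing -22.9 Ttool [ 0.33  0.38 -0.61]
drive moment on tool about bolt -0.17 Nm (neg=resists cw)  F out -3.3 perp(y) -6.1 axial 7.1
RING [-7.3 -3.9  8.4] F seat [4.  3.3 6.9] swing -25.8 Ttool [ 0.32  0.45 -0.68]
drive moment on tool about bolt -0.29 Nm (neg=resists cw)  F out -2.2 perp(y) -4.7 axial 6.9
side
40 [362.4 199.1] 182 191 145 125 115  94 120 164 202 208 191 154 118 119 119 128 157
56 [357.7 201.1]  84  84  84  83  80  75 100 157 204 207 196 165 124 117  98  78  81
```

```bash
C="python3 -c 'from h import *;ok(-1.0)'"
python3 -m crank '[[0.0018,0.0135,-0.0003,-0.0433,0,-0.1331,1],[0.0045,0.0277,-0.0013,-0.0865,0,-0.2663,1],[0.009,0.042,-0.0027,-0.1298,0,-0.3994,1],[0.0152,0.056,-0.0048,-0.173,0,-0.5326,1],[0.0232,0.0686,-0.0075,-0.2163,0,-0.6657,1]]' >/dev/null; eval $C
python3 -m crank '[[0.0025,0.0157,-0.0006,-0.0433,0,-0.1331,1],[0.0051,0.0305,-0.0015,-0.0865,0,-0.2663,1],[0.0051,0.0305,-0.0015,-0.0865,0,-0.2663,1]]' >/dev/null; eval $C
for q in 1; do python3 -m crank '[[0.0012,-0.0146,-0.0005,0.0433,0,0.1331,1]]' >/dev/null; done; eval $C &&
python3 -m crank '[[0.0006,-0.0078,-0.0002,0.0232,0,0.0714,1]]' >/dev/null && eval $C &&
python3 -m crank '[[0.0006,-0.0078,-0.0002,0.0232,0,0.0714,1]]' >/dev/null && eval $C &&
python3 -m crank '[[0.0006,-0.0078,-0.0002,0.0232,0,0.0714,1]]' >/dev/null && eval $C &&
python3 -m crank '[[0.0003,-0.0052,-0.0001,0.0155,0,0.0476,1]]' >/dev/null && eval $C &&
python3 -m crank '[[0.0003,-0.0052,-0.0001,0.0155,0,0.0476,1]]' >/dev/null && eval $C &&
python3 -m crank '[[0.0003,-0.0052,-0.0001,0.0155,0,0.0476,1]]' >/dev/null && eval $C
```

```text
RING [-7.6 -5.5  8.4] F seat [8.7 5.2 8.2] swing 14.8 Ttool [ 0.52  1.26 -0.16]
drive moment on tool about bolt 0.14 Nm (neg=resists cw)  F out -9.8 perp(y) -2.9 axial 8.1
RING [-6.8 -6.9  8.2] F seat [2.4 3.9 9. ] swing 30.7 Ttool [ 0.37  0.77 -0.21]
drive moment on tool about bolt -0.03 Nm (neg=resists cw)  F out -4.1 perp(y) -2.1 axial 9.0
RING [-7.3 -6.7  8.1] F seat [1.5 4.8 7.8] swing 22.5 Ttool [ 0.44  0.67 -0.75]
drive moment on tool about bolt -0.44 Nm (neg=resists cw)  F out -3.3 perp(y) -3.9 axial 7.7
RING [-7.6 -6.3  8.1] F seat [ 0.8 -0.8  6. ] swing 18.0 Ttool [ 0.    0.15 -0.87]
drive moment on tool about bolt -0.89 Nm (neg=resists cw)  F out -0.6 perp(y) 1.0 axial 6.0
RING [-7.8 -6.2  7.9] F seat [-3.1 -1.1  5.6] swing 13.8 Ttool [-0.29 -0.06 -1.1 ]
drive moment on tool about bolt -1.18 Nm (neg=resists cw)  F out 3.2 perp(y) 0.3 axial 5.6
```

It comes up solid again: the moment reaches 1.18 N·m after 9° while the bolt only needs 0.5 to turn. I'll back off slightly and lift along the bolt axis.

```bash

python3 -m crank '[[0.0001,0.0078,0,-0.0232,0,-0.0714,1],[-0.0014,0.0078,-0.0045,-0.0232,0,-0.0714,1],[-0.003,0.0078,-0.0095,-0.0232,0,-0.0714,1]]' >/dev/null
python3 -c 'from h import *;rep2(18);mom()'
python3 -m crank '[[-0.0015,0,-0.005,0,0,0,1],[-0.003,0,-0.01,0,0,0,1],[-0.0046,0,-0.0145,0,0,0,1]]' >/dev/null
python3 -c 'from h import *;rep2(18);mom()'
python3 -m crank '[[-0.0015,0,-0.005,0,0,0,1],[-0.003,0,-0.01,0,0,0,1],[-0.0062,0,-0.019,0,0,0,1]]' >/dev/null
python3 -c 'from h import *;rep2(18);mom()'
```

```text
RING [-6.9 -6.5 17.6] F seat [  8.6   3.9 -15.4] swing 18.1 Ttool [ 0.02  1.19 -0.49]
drive moment on tool about bolt -0.42 Nm (neg=resists cw)  F out -9.2 perp(y) -1.0 axial -15.4
RING [-4.2 -6.3 33.4] F seat [ 9.   5.8 -2.5] swing 18.1 Ttool [ 0.48  1.06 -0.16]
drive moment on tool about bolt 0.12 Nm (neg=resists cw)  F out -10.3 perp(y) -2.7 axial -2.6
RING [-6.9 -6.5 53.2] F seat [-0.   0.2  1. ] swing 18.1 Ttool [ 0.13 -0.29 -0.01]
drive moment on tool about bolt 0.02 Nm (neg=resists cw)  F out -0.1 perp(y) -0.2 axial 1.0
```

The wrench is off: forces are near zero, with about 3 N of weight left. Next I'll carry it back over the rest.

```bash
cat >> h.py <<'E'
def rest_pose(z,d,yaw=.007,xy=(474.,312.5)):
    R=Ro.from_matrix(down(yaw).as_matrix()@Ro.from_euler('y',-np.radians(d)).as_matrix())
    return np.array([*xy,z])-R.as_matrix()@[0,0,2.4],R
E
python3 -m crank '[[-0.005,0,-0.02,0,0,0,1],[-0.01,0,-0.04,0,0,0,1],[-0.015,0,-0.06,0,0,0,1]]'
python3 - <<'E'
from h import *
plan(*rest_pose(150,17),3)
E
```

```text
clock: 28.35
eef_pos: [487.9, -125.5, 203.3]
tcp_rot: [2.987, -0.191, 0.331]
contact_force: [0.1, -0.5, -3.4]
opening: 0.189
grasp_force: 119.4
0 [ 0.0393 -0.1417  0.0031] [ 0.0558 -0.1692  0.0962]
1 [ 0.0262 -0.1446  0.0056] [ 0.0558 -0.1692  0.0962]
2 [ 0.0135 -0.1461  0.0104] [ 0.0558 -0.1692  0.0962]
```

```bash

python3 -m crank '[[0.008,-0.028,0.0006,0.011,-0.034,0.019,1],[0.016,-0.057,0.0012,0.022,-0.068,0.038,1],[0.0236,-0.085,0.002,0.0335,-0.1,0.0577,1],[0.0315,-0.113,0.0025,0.0446,-0.135,0.077,1],[0.0393,-0.1417,0.0031,0.0558,-0.169,0.0962,1]]'
python3 -m crank '[[0.005,-0.029,0.001,0.011,-0.034,0.019,1],[0.01,-0.058,0.002,0.022,-0.068,0.038,1],[0.0157,-0.087,0.0034,0.0335,-0.1,0.0577,1],[0.021,-0.116,0.0045,0.0446,-0.135,0.077,1],[0.0262,-0.1446,0.0056,0.0558,-0.169,0.0962,1]]'
python3 -m crank '[[0.003,-0.029,0.002,0.011,-0.034,0.019,1],[0.0055,-0.058,0.004,0.022,-0.068,0.038,1],[0.008,-0.087,0.006,0.0335,-0.1,0.0577,1],[0.0108,-0.116,0.0083,0.0446,-0.135,0.077,1],[0.0135,-0.1461,0.0104,0.0558,-0.169,0.0962,1]]'
python3 -m crank '[[0,0,0,0,0,0,1]]' >/dev/null
python3 - <<'E'
from h import *
p,R,s=now();plan(*rest_pose(150,17));M=R.as_matrix()
hand=p+M@[0,0,2.4]
for n in('side','top'):
    im=grab(n,4);cv2.imwrite(f'pics/{n}_rest.png',im.astype(np.uint8))
    bg=cv2.imread(f'pics/{n}2.png' ).astype(float) # wrench away from rest then
    d=np.clip(np.abs(im-bg).max(2)/35,0,1).astype(np.float32)
    best=[]
    for deg in np.arange(6,24,1.):
        t=np.radians(deg);xr=M@[np.cos(t),0,-np.sin(t)];zd=M@[np.sin(t),0,np.cos(t)];yy=np.cross(zd,xr)
        for e in(-3,-1.5,0,1.5,3):
            x2=xr*np.cos(np.radians(e))+yy*np.sin(np.radians(e));Rr=np.c_[x2,np.cross(zd,x2),zd]
            m,(x0,y0)=sil(n,hand+105*x2+9*zd,Ro.from_matrix(Rr),np.zeros(3))
            best.append((float(np.mean((d[y0:y0+40,x0:x0+40]-m)**2)*100),deg,e))
    print(n,[tuple(np.round(b,2)) for b in sorted(best)[:5]])
E
```

```text
clock: 28.85
eef_pos: [483.8, 21.2, 185.9]
tcp_rot: [3.055, -0.034, 0.213]
contact_force: [-0.1, -0.3, -3.7]
opening: 0.181
grasp_force: 119.3
clock: 29.35
eef_pos: [479.4, 167.1, 168.6]
tcp_rot: [3.105, 0.129, 0.107]
contact_force: [0.9, 0.3, -3.9]
opening: 0.184
grasp_force: 119.3
clock: 29.85
eef_pos: [475.1, 312.9, 151.3]
tcp_rot: [3.139, 0.297, 0.006]
contact_force: [0.4, 0.7, -3.8]
opening: 0.185
grasp_force: 119.4
0 [-0.0011  0.0021 -0.0013] [ 0.0011 -0.0007  0.0009]
side [(np.float64(59.49), np.float64(6.0), np.float64(3.0)), (np.float64(60.04), np.float64(6.0), np.float64(1.5)), (np.float64(60.26), np.float64(9.0), np.float64(3.0)), (np.float64(60.37), np.float64(8.0), np.float64(1.5)), (np.float64(60.48), np.float64(8.0), np.float64(3.0))]
top [(np.float64(75.6), np.float64(17.0), np.float64(3.0)), (np.float64(75.63), np.float64(20.0), np.float64(3.0)), (np.float64(75.63), np.float64(18.0), np.float64(3.0)), (np.float64(75.66), np.float64(16.0), np.float64(3.0)), (np.float64(75.67), np.float64(19.0), np.float64(3.0))]
```

```bash
python3 - <<'E'
from h import *
p,R,s=now();M=R.as_matrix();hand=p+M@[0,0,2.4]
im=cv2.imread('pics/side_rest.png').astype(float);bg=cv2.imread('pics/side0.png').astype(float)
d=np.clip(np.abs(im-bg).max(2)/35,0,1).astype(np.float32)
best=[]
for deg in np.arange(4,26,1.):
    t=np.radians(deg);xr=M@[np.cos(t),0,-np.sin(t)];zd=M@[np.sin(t),0,np.cos(t)];yy=np.cross(zd,xr)
    for e in(-4,-2,0,2,4):
        x2=xr*np.cos(np.radians(e))+yy*np.sin(np.radians(e));Rr=np.c_[x2,np.cross(zd,x2),zd]
        m,(x0,y0)=sil('side',hand+105*x2+9*zd,Ro.from_matrix(Rr),np.zeros(3))
        w=cv2.filter2D(m,-1,np.ones((1,1)))
        best.append((float(np.mean((d[y0:y0+40,x0:x0+40]-m)**2)*100),deg,e))
print([tuple(np.round(b,2)) for b in sorted(best)[:6]])
t=np.radians(17);q=proj('side',hand+105*(M@[np.cos(t),0,-np.sin(t)]))[0];print(q)
x0,y0=q.astype(int)-[26,16]
for y in range(y0,y0+36): print(y,''.join('#' if v>.6 else '.' for v in d[y,x0:x0+48]))
E
```

```text
[(np.float64(14.77), np.float64(11.0), np.float64(4.0)), (np.float64(14.84), np.float64(10.0), np.float64(4.0)), (np.float64(15.13), np.float64(12.0), np.float64(4.0)), (np.float64(15.13), np.float64(9.0), np.float64(4.0)), (np.float64(15.25), np.float64(12.0), np.float64(2.0)), (np.float64(15.53), np.float64(9.0), np.float64(0.0))]
[299.69376641 146.70815804]
130 ################................................
131 ###############.................................
132 ##############..................................
133 ##############..................................
134 ##############..................................
135 ##############..................................
136 ###############.................................
137 ###############.................................
138 ##############..................................
139 ###############.................................
140 ##############..................................
141 #################...............................
142 #################...............................
143 ##################..........................
[... 470 characters left out ...]
...........
153 ###############################.................
154 ###################...#########.................
155 ###############.........######..................
156 ############....................................
157 #######.##......................................
158 ######..........................................
159 #####...........................................
160 #####...........................................
161 ####............................................
162 ................................................
163 ................................................
164 ................................................
165 ................................................
```

The ring blob is at (299.7,150.5), about 4 px below where a 17° in-hand pitch would put it, so the pitch is now about 10.5°. I'll level the wrench and lower it.

```bash
python3 - <<'E'
from h import *
plan(*rest_pose(60,10.5))
print(proj('side',[[579.5,312.5,60]]))
E
```

```text
0 [ 0.0245 -0.0011  0.0863] [0.0018 0.1098 0.0008]
[[300.17699148 167.34124664]]
```

```bash

python3 -m crank '[[0.005,0,0.017,0,0.022,0,1],[0.01,0,0.035,0.001,0.044,0,1],[0.015,0,0.052,0.001,0.066,0,1],[0.02,-0.001,0.07,0.001,0.088,0,1],[0.0245,-0.001,0.0863,0.0015,0.11,0.001,1]]'
python3 -m crank '[[0,0,0,0,0,0,1]]' >/dev/null
python3 - <<'E'
from h import *
plan(*rest_pose(42,10.5))
p,R,s=now();print(s['contact_force'])
im=grab('side',4);bg=cv2.imread('pics/side0.png').astype(float);d=np.abs(im-bg).max(2)
q=(p+R.as_matrix()@offp(10.5));mid=q-R.as_matrix()@axis_in_tool(10.5)*9;u=proj('side',mid)[0];print('pred ring mid',mid.round(1),u.round(1))
x0,y0=u.astype(int)-[24,14]
for y in range(y0,y0+30): print(y,''.join('#' if v>20 else '.' for v in d[y,x0:x0+44]),' '.join(f'{int(v):3d}' for v in im.mean(2)[y,x0+12:x0+36]))
E
```

```text
clock: 30.85
eef_pos: [474.4, 312.8, 61.6]
tcp_rot: [3.141, 0.182, 0.007]
contact_force: [-0.6, 0.1, -3.4]
opening: 0.184
grasp_force: 119.3
0 [ 0.0048 -0.0006  0.0155] [0.0023 0.0031 0.0002]
[-1.35500886  0.19204294 -3.58397177]
pred ring mid [577.2 312.8  57.8] [299.6 168. ]
153 ############................................ 192 189 188 178 157 126  96  89  86  86  88  88  89  89  89  89  87  87  89  89  88  89  88  87
154 ############................................ 196 171 144 126  94  89  85  87  87  87  88  89  90  90  89  89  88  87  87  89  89  88  88  87
155 ###########................................. 127  97  93  88  84  87  88  88  88  87  88  89  89  89  89  89  88  88  87  88  89  89  89  88
156 ###########.................................  94  86  84  85  86  89  89  90  89  88  88  88  88  89  89  89  89  88  89  88  87  89  90  88
157 ###########.................................  88  86  86  86  87  87  89  89  89  88  88  87  88  89  89  89  88  88  88  88  87  87  88  88
158 ###########.................................  88  88  87  86  87  87  86  88  89  89  88  87 
[... 2827 characters left out ...]
..#######............... 198 200 191 127  59  80  85  88  89  89  87  88  88  88  87  87  87  89  88  89  89  89  89  90
179 ################............................ 198 197 198 212 182  89  78  85  88  89  90  87  87  88  89  88  87  87  87  88  89  89  90  91
180 #############............................... 211 201 195 199 204 167  92  77  84  87  89  89  88  88  88  88  87  87  87  87  89  89  90  89
181 ###.######.................................. 150 194 200 195 197 200 174 109  75  83  86  89  89  88  88  88  88  87  86  87  88  88  88  90
182 #########................................... 114 149 192 201 195 196 199 187 132  73  82  86  88  88  87  88  88  88  87  86  86  88  89  88
```

The ring blob is centred at (299.6,168), exactly as predicted for a level wrench. Lowering now.

```bash

python3 -m crank '[[0.0016,-0.0003,0.005,0.001,0.001,0,1],[0.0032,-0.0006,0.0105,0.002,0.003,0,1],[0.0048,-0.0006,0.0155,0.0023,0.003,0,1],[0.0048,-0.0006,0.0155,0.0023,0.003,0,1]]'
python3 -m crank '[[0.0003,0,0.0015,0,0,0,1],[0.0003,0,0.0015,0,0,0,1]]'
python3 -m crank '[[0.0003,0,0.0015,0,0,0,1],[0.0003,0,0.0015,0,0,0,1]]'
python3 -c 'from h import *;rep()'
```

```text
clock: 31.55
eef_pos: [475.9, 313.4, 45.0]
tcp_rot: [-3.14, 0.182, 0.008]
contact_force: [0.8, -0.5, -2.6]
opening: 0.184
grasp_force: 119.2
clock: 31.75
eef_pos: [476.2, 313.7, 44.2]
tcp_rot: [-3.14, 0.181, 0.008]
contact_force: [0.9, -0.0, -3.5]
opening: 0.19
grasp_force: 119.2
clock: 31.95
eef_pos: [476.5, 313.8, 43.0]
tcp_rot: [-3.139, 0.18, 0.008]
contact_force: [-0.5, 0.2, -1.8]
opening: 0.184
grasp_force: 119.7
ring in seat [-111.1  400.   -88.8] F tool [-0.1 -0.2  1.9] T tool [-0.04 -0.02  0.01]
rel rot [ -0.1 -40.3   1. ] q [0.53 0.61 1.78 0.12 0.91 2.01] clk 31.95
```

```bash

python3 -m crank '[[0.0003,0,0.0015,0,0,0,1],[0.0003,0,0.0015,0,0,0,1]]'
python3 -m crank '[[0.0003,0,0.0015,0,0,0,1],[0.0003,0,0.0015,0,0,0,1]]'
python3 -c 'from h import *;print(now()[2]["wrist_torque"].round(2))'
```

```text
clock: 32.15
eef_pos: [476.6, 313.9, 42.2]
tcp_rot: [-3.139, 0.18, 0.008]
contact_force: [-1.2, -2.6, 8.1]
opening: 0.188
grasp_force: 121.1
clock: 32.35
eef_pos: [476.7, 314.0, 41.7]
tcp_rot: [-3.139, 0.18, 0.008]
contact_force: [-1.8, -4.1, 17.2]
opening: 0.184
grasp_force: 122.3
[-0.44  1.65  0.22]
```

```bash

python3 -m crank '[[0,0,-0.001,0,0,0,1],[0,0,-0.001,0,0,0,0.75],[0,0,-0.001,0,0,0,0.6],[0,0,-0.001,0,0,0,0.4],[0,0,-0.001,0,0,0,0]]' 60
python3 -m crank '[[0,0,0,0,0,0,0],[0,0,0,0,0,0,0],[0,0,0,0,0,0,0]]'
python3 -m crank '[[0,0,-0.01,0,0,0,0],[0,0,-0.03,0,0,0,0],[0,0,-0.06,0,0,0,0],[0,0,-0.1,0,0,0,0],[0,0,-0.14,0,0,0,0]]'
python3 -m crank '[[0.0,0.03,-0.02,0,0,0,0],[0,0.07,-0.04,0,0,0,0],[0,0.11,-0.06,0,0,0,0],[0,0.15,-0.08,0,0,0,0],[0,0.19,-0.1,0,0,0,0]]'
python3 -m crank '[[0.0,0.04,0,0,0,0,0],[0,0.08,0,0,0,0,0],[0,0.12,0,0,0,0,0],[0,0.16,0,0,0,0,0],[0,0.19,0,0,0,0,0]]'
python3 - <<'E'
from h import *
w=np.array([579.1,311,3.145])
for n in('side','top'):
    im=grab(n,4);cv2.imwrite(f'pics/{n}_fin.png',im.astype(np.uint8));bg=cv2.imread(f'pics/{n}0.png').astype(float)
    d=np.abs(im-bg).max(2);u=proj(n,[[579,311,40],[474,311,40],[377,311,40]]);print(n,u.round(0).tolist())
    x0,y0=(u.min(0)-12).astype(int);x1,y1=(u.max(0)+12).astype(int)
    for y in range(y0,y1): print(y,''.join('#' if v>25 else '.' for v in d[y,x0:x1]))
E
```

```text
clock: 32.85
eef_pos: [476.6, 313.8, 40.6]
tcp_rot: [-3.14, 0.18, 0.008]
contact_force: [0.4, 0.2, 0.4]
opening: 0.728
grasp_force: 0.0
clock: 33.15
eef_pos: [476.5, 313.7, 40.7]
tcp_rot: [-3.14, 0.18, 0.008]
contact_force: [0.7, 0.1, -1.0]
opening: 0.998
grasp_force: 0.0
clock: 33.65
eef_pos: [501.7, 313.5, 180.4]
tcp_rot: [-3.14, 0.181, 0.008]
contact_force: [0.0, -0.9, -0.6]
opening: 1.003
grasp_force: 0.0
clock: 34.15
eef_pos: [520.9, 122.0, 278.2]
tcp_rot: [-3.14, 0.179, 0.008]
contact_force: [0.1, -0.1, 0.1]
opening: 0.999
grasp_force: 0.0
clock: 34.65
eef_pos: [522.1, -68.7, 277.1]
tcp_rot: [-3.14, 0.179, 0.007]
contact_force: [-0.5, -0.1, 0.0]
opening: 0.998
grasp_force: 0.0
side [[300.0, 172.0], [276.0, 180.0], [252.0, 188.0]]
159 ........................................................................
160 ........................................................................
161 ........................................................................
162 ........................................................................
163 ..........................................
[... 4702 characters left out ...]
 ..........#..###...........
236 ..........#..###...........
237 .........##..###...........
238 .........##..###...........
239 .........#...###...........
240 .............###...........
241 .............###...........
242 .............###...........
243 ............####...........
244 ...........#####...........
245 ...........#####...........
246 ...........####............
247 ...........................
248 ...........................
249 ...........................
250 ...........................
251 ...........................
252 ...........................
253 ...........................
254 ...........................
255 ...........................
256 ...........................
```

The wrench is back within about 1 px of its starting place, lying flat. I'll move the arm clear and check that the bolt head's look changed while the bystanders' did not.

```bash

python3 -m crank '[[-0.04,-0.04,-0.01,0,0,0,0],[-0.08,-0.08,-0.02,0,0,0,0],[-0.12,-0.12,-0.03,0,0,0,0],[-0.15,-0.16,-0.03,0,0,0,0],[-0.17,-0.19,-0.03,0,0,0,0]]' | head -2
python3 - <<'E'
from h import *
Rb=Rbolt(Bv[3]);b=Bv[:3]+Rb@[-3,-2,5]
for n in('side','top'):
    im=grab(n,6);bg=cv2.imread(f'pics/{n}0.png').astype(float);d=np.abs(im-bg).max(2)
    c=proj(n,b+Rb[:,2]*12)[0].astype(int);print(n,c)
    for y in range(c[1]-11,c[1]+12): print(y,''.join('#' if v>25 else '+' if v>14 else '.' for v in d[y,c[0]-14:c[0]+15]))
    if n=='top':
        for nm,(x,y) in dict(race=(419,165),gauge=(457,180),tin=(437,230)).items(): print(nm,(d[y-18:y+18,x-18:x+18]>35).sum())
E
```

```text
clock: 35.55
eef_pos: [362.1, 117.6, 336.3]
side [375 194]
183 .............................
184 .............................
185 .............................
186 .............................
187 .............................
188 .............................
189 ...............+.............
190 ..............+.+............
191 .............................
192 .................##..........
193 ..........+......##..........
194 .........++......##+.........
195 .........+#.....#..#.........
196 ..............####+#.........
197 ..........++...+##+..........
198 ............+#+####..........
199 ............##+##+...........
200 .............................
201 ............##...............
202 .............................
203 .............................
204 .............................
205 .............................
top [366 168]
157 .............................
158 .............................
159 .............................
160 .............................
161 .............................
162 .............................
163 .............................
164 .............................
165 .............................
166 .............................
167 .............................
168 .............................
169 .............................
170 ...................+.........
171 .............+...............
172 ............++...............
173 ............+................
174 .............................
175 .............................
176 .............................
177 .............................
178 .............................
179 .............................
race 0
gauge 0
tin 0
```

```bash
python3 -c 'from rig import sign_off;print(sign_off())'
```

```text
the job is handed in; nothing more can be done
None
```

The job is handed in at about 36 s of the 67 s: I drove the bolt clockwise with the wrench until resistance rose well above turning torque (about 1.2–1.3 N·m against 0.55), laid the wrench back flat on its rest with the ring to the same side, and left the gauge stand, race and tin unmoved, but the ratchet skipped under that load and I had no direct reading that the bolt reached its 3.6 rad stop.

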